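# Slide the drained tea cup through the sprung splash flap

## Task

Push the sprung splash flap of the bamboo tray open with one finger and, keeping that finger on it so that the flap never touches the cup, push the tea cup along its lane through the gateway with the other finger, until it stands upright in the dry bay, well clear of the flap. Then take the hand away so that the flap swings shut behind it. Only push, gently: do not pinch, lift or tip the cup, and leave the teapot and the things on the green rack alone.

Things in the scene. Friction and masses are not known exactly. Their poses are not given: they have to be found in the camera images.
- tray: Fixed open-topped bamboo tray, 320 x 184 mm, no roof: a hand can work in it from above. Origin: on its underside, on the cup lane's centre line, in the gateway plane (x = 0). +x: the way the cup travels, from the wet lane (x from -135 mm, that end open) into the dry bay (x up to 177 mm, end wall). +y: left. Floor 10 mm above the origin. Side walls 42 mm high, inner faces y = -64 and +104 mm.
- lane_mid (a point): Point on the tray floor in the gateway, on the lane's centre line (tray x = 0, y = 0). Two guide strips on the floor, 5 mm wide, 5 mm high, centred 28.5 mm either side of this line (inner faces 26 mm off it), run the tray's whole length. Floor and strips are lacquered and slippery. Gateway, 10 mm thick: a jamb on the right ends at y = -42 mm, a partition on the left at y = +84 mm; tops 44 mm above the underside.
- hinge (a point): Top of the upright hinge pin of the flap, 10 mm in diameter, at x = 0, y = +74 mm in the tray's frame, 56 mm above the tray's underside.
- flap (a joint): Splash flap: steel plate 4 mm thick on the hinge pin, reaching 104 mm from the pin's axis (to y = -30 mm when shut), 19 to 51 mm above the tray's underside. 0 = shut, across the gateway; grows as it opens into the dry bay (anticlockwise from above); at 1.57 it points along tray +x; stop at 1.75 rad. A spring shuts it: 0.024 N m at 0, plus 0.03 per rad, damped, about 1 s.
- flap_edge (a point): Middle of the top of the flap's free edge, 101 mm from the hinge pin, 51 mm above the tray's underside.
- cup: The cup to move: a white ceramic straight-sided tea cup without handle, 48 mm outer diameter, 48 mm tall, about 0.14 kg, standing upright in the wet lane of the tray between the guide strips, short of the flap. Origin: centre of its underside.
- cup2: Bystander: an equal cup, standing on the green rack. Origin: centre of its underside.
- infuser: Bystander: closed steel infuser ball, 42 mm diameter, on a small foot, spring clip loop on top (64 mm tall in all), on the green rack. Origin: centre of its underside.
- lid: Bystander: white teapot lid, 72 mm diameter, 40 mm tall with its knob, on the green rack. Origin: centre of its underside.
- teapot: Bystander: white lidless teapot, 84 mm tall, body 112 mm in diameter, spout to its +x, handle to its -x (180 mm in all), standing loose on the other side of the tray from the rack. Origin: centre of its underside.
- rack: Fixed green silicone drying rack, 200 (x) x 170 (y) mm, 12 mm thick with ridges up to 24 mm, to the left or the right of the tray. Origin: centre of its underside.
Things that resemble listed ones, but are neither listed nor needed, are in the scene too. Leave any red look-alike of the cup alone.

How it is judged:
By the outcome, as a careful person would: the job done as asked, in the order asked, and still so for the second after the job is handed in, with the robot touching nothing.
It also fails if it takes over 45 s, if anything falls off the work surface, if the arm or the gripper's body presses on something with over 40 N, if the wrist force passes 120 N, or if a joint passes its speed limit or range.

## Robot

A 7-joint arm with a two-finger parallel gripper is mounted at the origin on the work surface. World frame = base frame: x ahead of the robot, y to its left, z up, the work surface at z = 0. Lengths are in m, angles in rad, forces in N, time in s.
With the tool pointing down it reaches from about 0.4 to 0.925 m from the base axis. Payload 5.6 kg.
Tool frame: the origin (TCP) lies between the finger pads; the fingertips stand 11 mm ahead of it and the grasp point (between the pads) lies 8 mm behind it; z points along the fingers, y is the direction in which the jaws open and shut (so a half turn about z gives the same grasp; the last joint's range is limited). The gripper opens to 85 mm and grips with 20 to 120 N. Pads are 22 mm wide; open, the fingers measure 114 mm over their backs; the gripper's body (76 mm by 85 mm) begins 54 mm behind the grasp point. The pads swing forward as they close: fully open they stand 13 mm farther back than shut.
Start: joints at [-1.364, 0.468, -0.012, 1.603, 0.006, 1.071, -0.056], TCP at [0.161, 0.63, 0.242] pointing down, gripper open.
Joint ranges: [-2.53, 2.53], [-0.31, 2.02], [-1.57, 1.55], [0.28, 2.44], [-1.29, 4.43], [0.15, 1.84], [-2.92, 2.92]. Speed limits (rad/s): [2.57, 2.57, 3.14, 3.14, 3.14, 3.14, 3.14].

## Interface

Orientations are given as a rotation vector (axis times angle).
In Python, from plant import env gives the robot as it stands.
- The arm moves only by the tool servo_tool, never from a script. Its argument "targets" is a list of rows, each a list of 5 numbers: the shift along the tool's x, y, z in cm, then the turn about the tool's z in rad, then the closure, from 0 (fully open) to 1 (shut). In form: [[x, y, z, yaw, claw], ...]. A call has 1 to 20 rows; each row is the pose to reach, as a shift and turn from the pose commanded when the call began, along the tool's axes at that moment; what a row does not reach only later rows make up. A row lasts 1/8 s, in which the tool goes at most 62.5 mm and 10.7 degrees, less where a joint would pass 70% of its speed; a pose out of reach is approached as far as the arm can. A call with a gripper value outside its range is refused whole. The fingers move at their own pace and stop on an object; the grip force is fixed at half the most. Time passes only in rows, so rows that repeat a pose let the fingers close. It gives the time, the measured TCP pose, the force and the opening at its end, in the units of the state.
- env.read_state(): the state, without advancing time (a new reading comes with each control period).
- env.snapshot(name): name is "side" or "top"; returns the picture (400x640x3 uint8, red, green, blue); there is no depth.
- env.camera_info(name): a dict with "fovy" (degrees; the focal length in pixels is half the picture's height over the tangent of half this angle, whatever the lens; pixels are square), "cx", "cy" (the principal point, pixels), "extrinsics" (4x4, takes a point from camera to world coordinates). Camera axes: x right, y up, looking along -z (the intrinsics and any distortion apply to the point x, -y, -z); pixel columns grow to the right and rows downward; lengths in m; the calibration is good to about 2 mm. A picture is of the moment at which its call begins. camera_info takes no time and is no camera call.
- env.finish_job(): hands the job in, once; it reports no verdict.
Trained networks look in the newest picture that a camera, given by its name, has taken for a name from the list of things; names that differ only in an ending like _2 or _b are one class to them, and where a whole thing is asked for, a point or a joint stands for the part that bears it (a point fixed in the world has none). Each returns a list of dicts, best first, with "confidence" (0 to 1); they miss things now and then, are a little off and sometimes report something else, mostly with a low value. They report only what shows in the picture. A call takes as long as a camera call. They do not tell look-alikes from the thing itself.
- env.spot_in(camera, query): "extent" ([left, top, right, bottom] in pixels, round what is visible of it).
- env.trace(camera, query): "pixels" (400x640 bool, what is visible of it) and "extent" ([left, top, right, bottom] in pixels, round what is visible of it).
The state is a dict: "t": time; "joint_positions": joint angles; "joint_vel": joint speeds; "effort": joint torques, N m; "position": TCP position; "tcp_rot": TCP orientation; "ft_force": force on the tool from outside, world axes, zero at the start; "ft_torque": the same for the moment, N m; "gripper_width": finger opening in m.
Only numpy, scipy, OpenCV 4.12 (cv2) and the standard library are available. Lean on these libraries where they do the work, as an engineer would, in place of code of your own. Each camera call takes 0.05 s, during which the arm holds its last target.

## Working session

There is one attempt and no reset: what is moved stays moved. The work goes in short steps, Python scripts to look and compute and a tool call to move; the robot and the scene stay as the last step left them, time stands still between calls to the robot, and variables do not carry over. Pictures are saved under pics/ and viewed, and the job is handed in when it is done.

Besides the shell and the picture viewer there is one more tool, called after ">>>" as name([rows], argument=value, ...), one row to a line, values as JSON. servo_tool: Moves the arm, as the interface text tells. Its arguments: {"type":"object","properties":{"targets":{"type":"array","items":{"type":"array","items":{"type":"number"}}}},"required":["targets"]}

```bash
mkdir -p pics; ls
python3 - <<'E'
from plant import env
import cv2,numpy as np
np.set_printoptions(precision=4,suppress=True)
s=env.read_state();print(s)
for n in ("side","top"):
    im=env.snapshot(n);cv2.imwrite(f"pics/{n}0.png",im[:,:,::-1]);print(n,env.camera_info(n))
E
```

```text
pics
{'t': 0.0, 'joint_positions': array([-1.364 ,  0.4684, -0.0116,  1.6036,  0.006 ,  1.0714, -0.0563]), 'joint_vel': array([ 0.0007,  0.0012,  0.0008,  0.0012, -0.0003, -0.0028,  0.001 ]), 'effort': array([  0.0002, -53.2377,   0.0212, -25.1321,   0.0114,   0.0075,
        -0.    ]), 'position': array([0.1606, 0.6293, 0.2413]), 'tcp_rot': array([-0.3915, -3.117 ,  0.0028]), 'ft_force': array([0.2459, 0.1138, 0.309 ]), 'ft_torque': array([ 0.0214, -0.0113,  0.0217]), 'gripper_width': 0.08540297468786309}
side {'fovy': 48.78035558469595, 'cx': 314.6199721989902, 'cy': 198.19959570103077, 'extrinsics': array([[ 0.9049,  0.3311, -0.2675,  0.1022],
       [-0.4253,  0.6776, -0.6   , -0.8241],
       [-0.0174,  0.6567,  0.7539,  1.0954],
       [ 0.    ,  0.    ,  0.    ,  1.    ]])}
top {'fovy': 45.204085314027964, 'cx': 312.83788656020533, 'cy': 206.06738897322518, 'extrinsics': array([[-0.0645,  0.9731, -0.2212,  0.2228],
       [-0.9979, -0.0629,  0.0147,  0.0071],
       [ 0.0004,  0.2217,  0.9751,  1.2165],
       [ 0.    ,  0.    ,  0.    ,  1.    ]])}
```

View pics/side0.png

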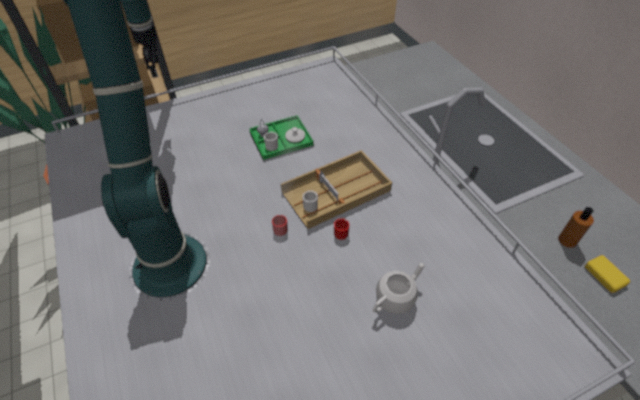

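View pics/top0.png

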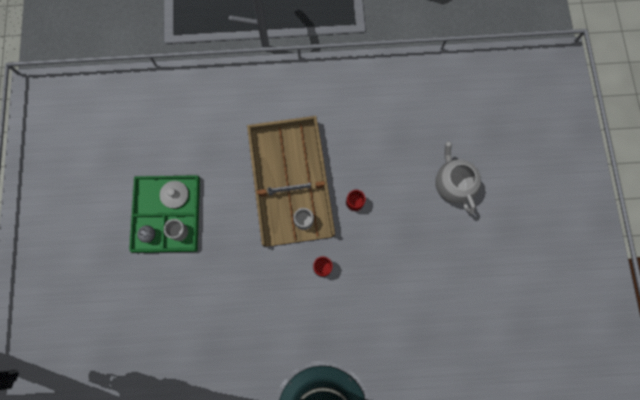

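The side view shows the tray at (335,188) with the white cup at (310,202). Red look-alikes are at (280,226) and (342,229), and cup2 is on the green rack at (271,142). In the top view the cup is at (304,217), the red cups at (356,200) and (323,267), and cup2 at (176,229). Only the white cup in the wet lane fits the description. I'll confirm it in an enlarged crop.

Run:
```python
import cv2
a=cv2.imread("pics/top0.png")[105:255,230:370];cv2.imwrite("pics/topc.png",cv2.resize(a,None,fx=4,fy=4,interpolation=cv2.INTER_CUBIC))
a=cv2.imread("pics/side0.png")[145:235,260:400];cv2.imwrite("pics/sidec.png",cv2.resize(a,None,fx=5,fy=5,interpolation=cv2.INTER_CUBIC))
from plant import env
import numpy as np
for c in("top","side"):
  for q in("tray","cup","flap","flap_edge","hinge","lane_mid"):
    for r in env.spot_in(c,q)[:4]: print(c,q,np.round(r["extent"],1),round(r["confidence"],2))
```

```text
top tray [247.7 118.1 336.2 249.1] 0.83
top tray [157.8 180.1 189.3 211.4] 0.51
top tray [164.9 217.7 188.8 239.2] 0.42
top cup [290.1 208.5 314.1 234.1] 0.87
top cup [163.4 220.  188.3 240.3] 0.77
top cup [314.  256.9 332.4 277.7] 0.65
top cup [346.7 190.1 362.9 212.6] 0.54
top flap [268.9 184.8 312.  196.8] 0.69
top flap_edge [268.7 181.1 307.5 195.7] 0.68
top hinge [245.9 115.1 337.9 249.7] 0.81
top hinge [266.6 185.4 311.6 195.2] 0.25
top lane_mid [247.9 118.6 336.8 246. ] 0.67
side tray [280.1 150.  392.4 232.5] 0.62
side cup [372.9 265.9 423.  315.2] 0.71
side cup [299.1 190.7 318.6 210.1] 0.63
side cup [272.9 215.8 289.  234.3] 0.62
side cup [335.7 215.6 351.2 241.4] 0.6
side flap [322.9 178.  338.9 198.1] 0.56
side flap_edge [321.4 172.7 337.3 199.2] 0.5
side hinge [284.2 150.6 395.4 227.8] 0.78
side hinge [263.6 131.  280.8 152.2] 0.7
side lane_mid [283.4 151.1 394.2 227.2] 0.68
side lane_mid [319.1 176.5 337.4 200.5] 0.22
```

View pics/topc.png

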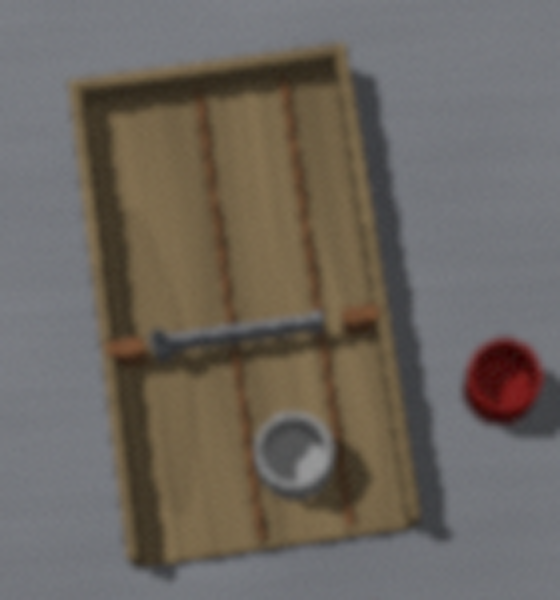

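View pics/sidec.png

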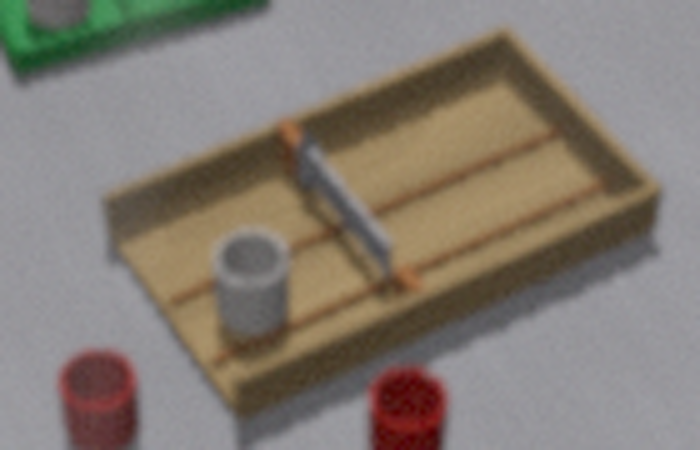

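```bash
cat > h.py <<'E'
from plant import env
import numpy as np, cv2
from scipy.optimize import least_squares
np.set_printoptions(precision=4,suppress=True)
def proj(c,P):
    i=env.camera_info(c);T=np.array(i["extrinsics"]);f=200/np.tan(np.radians(i["fovy"])/2)
    p=(np.atleast_2d(P)-T[:3,3])@T[:3,:3]
    return np.c_[i["cx"]+f*p[:,0]/-p[:,2], i["cy"]-f*p[:,1]/-p[:,2]]
def backproj(c,uv,z):
    i=env.camera_info(c);T=np.array(i["extrinsics"]);f=200/np.tan(np.radians(i["fovy"])/2)
    d=T[:3,:3]@np.array([(uv[0]-i["cx"])/f,-(uv[1]-i["cy"])/f,-1]);o=T[:3,3]
    return o+d*(z-o[2])/d[2]
def t2w(p,P):
    c,s=np.cos(p[2]),np.sin(p[2]);P=np.atleast_2d(P).astype(float)
    return np.c_[p[0]+c*P[:,0]-s*P[:,1],p[1]+s*P[:,0]+c*P[:,1],P[:,2]+(p[3] if len(p)>3 else 0)]
E
cat > fit.py <<'E'
from h import *
top=[((70,82),(185,112,42)),((346,45),(185,-72,42)),((418,525),(-135,-72,42)),((130,562),(-135,112,42)),((322,320),(0,-30,51)),((162,343),(0,74,56))]
side=[((660,190),(185,-72,42)),((508,30),(185,112,42)),((107,198),(-135,112,42)),((238,385),(-135,-72,42)),((238,412),(-135,-72,0)),((303,145),(0,74,56)),((388,250),(0,-30,51))]
A=(np.array([a for a,_ in top])+.5)/4-.5+[230,105];B=(np.array([a for a,_ in side])+.5)/5-.5+[260,145]
PA=np.array([b for _,b in top])/1e3;PB=np.array([b for _,b in side])/1e3
f=lambda p:np.r_[(proj("top",t2w(p,PA))-A).ravel(),(proj("side",t2w(p,PB))-B).ravel()]
for p0 in([.6,0,0],[.6,0,0,0]):
  r=least_squares(f,p0,loss="soft_l1");print(r.x);print(f(r.x).reshape(-1,2).round(1).tolist())
for g,n in((lambda p:f(p)[:12],"top"),(lambda p:f(p)[12:],"side")): print(n,least_squares(g,[.6,0,0]).x)
E
python3 fit.py
python3 - <<'E'
from h import *
print(backproj("top",((294.5)/4-.5+230,453.5/4-.5+105),.058))
print(backproj("side",((253)/5-.5+260,258/5-.5+145),.058))
E
```

```text
[0.5411 0.0209 0.0791]
[[-0.3, -0.2], [0.5, -0.3], [1.3, -0.8], [-0.6, 0.5], [0.7, -0.3], [-0.5, -0.9], [0.6, 0.2], [-0.5, -1.0], [-2.1, -0.4], [-1.0, 0.6], [-0.6, 3.5], [0.2, -0.7], [-0.2, -0.3]]
[ 0.5421  0.0218  0.0781 -0.0033]
[[-0.4, -0.1], [0.2, -0.1], [0.8, -0.9], [-0.9, 0.3], [0.3, -0.3], [-0.8, -0.9], [0.6, 0.6], [-0.3, -0.5], [-1.8, -0.0], [-0.9, 0.9], [-0.4, 3.8], [0.4, -0.3], [-0.1, 0.1]]
top [0.5402 0.0214 0.0768]
side [0.5433 0.0217 0.0761]
[0.4574 0.0154 0.058 ]
[0.4614 0.0156 0.058 ]
```

The crop confirms the white cup in the wet lane, with the red cups outside the tray. In the tray frame the cup is at about x = -82 mm, y = 0. Next I'll plan the two-finger motion with a planar contact simulation.

```bash
cat > plan.py <<'E'
import numpy as np
T=14.5;HW=11.;R=24.
def rect(c,u,v):return np.array([c+a*T/2*u+b*HW*v for a,b in((1,1),(1,-1),(-1,-1),(-1,1))])
def bpts(q,n=15):return np.vstack([q[i]+(q[(i+1)%4]-q[i])*np.linspace(0,1,n)[:,None] for i in range(4)])
def sdist(pt,c,u,v):
    d=np.abs(np.array([(pt-c)@u,(pt-c)@v]))-[T/2,HW]
    return np.hypot(*np.maximum(d,0))+min(d.max(),0)
def fing(w):
    px,py,al,g=w;u=np.array([np.cos(np.radians(al)),np.sin(np.radians(al))]);v=np.array([-u[1],u[0]]);p=np.array([px,py])
    return p-u*(g/2+T/2),p+u*(g/2+T/2),u,v
def p_from_F1(f1,al,g):
    u=np.array([np.cos(np.radians(al)),np.sin(np.radians(al))]);return np.array(f1)+u*(g/2+T/2)
def p_from_F2(f2,al,g):
    u=np.array([np.cos(np.radians(al)),np.sin(np.radians(al))]);return np.array(f2)-u*(g/2+T/2)
H=np.array([0,74.])
def flap(f2,u,v):
    b=bpts(rect(f2,u,v))-H;r=np.hypot(*b.T);k=(r<104)&(r>3)
    if not k.any():return 0,0
    th=np.arctan2(b[k,0],-b[k,1])+np.arcsin(2/r[k]);i=th.argmax();return max(th[i],0),r[k][i]
def flapcup(th,c):
    d=np.array([np.sin(th),-np.cos(th)]);s=np.clip((c-H)@d,0,104);return np.hypot(*(c-H-s*d))-2-R
def run(W,cup=np.array([-82.,0]),n=12,verbose=True,yoff=0.):
    cup=cup.copy();bad=[]
    for i in range(len(W)-1):
        for t in np.linspace(0,1,n,endpoint=(i==len(W)-2)):
            w=np.array(W[i])*(1-t)+np.array(W[i+1])*t;f1,f2,u,v=fing(w)
            mv=0
            while sdist(cup,f1,u,v)<R and mv<60: cup[0]+=.2;mv+=.2
            th,r=flap(f2,u,v);
            row=(i,round(t,2),*np.round(w,1),'F1',*f1.round(1),'F2',*f2.round(1),'cup',round(cup[0],1),'g1 %.1f g2 %.1f'%(sdist(cup,f1,u,v)-R,sdist(cup,f2,u,v)-R),'th %.2f s %.0f fc %.1f'%(th,r,flapcup(th,cup)))
            if verbose and (t==0 or t==1 or abs(t-.5)<.01):print(*row)
            if flapcup(th,cup)<6 or sdist(cup,f2,u,v)-R<4 :print("  BAD",*row)
    return cup
E
cat > p1.py <<'E'
from plan import *
W=[]
def A(f1,al,g): p=p_from_F1(f1,al,g);W.append((*p,al,g))
def B(f2,al,g): p=p_from_F2(f2,al,g);W.append((*p,al,g))
A((-125,-30),15,85)
A((-97,-34),20,85)
A((-92,-20),30,85)
A((-72,-10),37,85)
A((-52,-6),44,85)
A((-30,-5),50,80)
A((0,-5),68,70)
A((30,-5),90,60)
A((60,-3),110,60)
A((102,-2),130,65)
run(W)
E
python3 p1.py
```

```text
0 0.0 -76.9 -17.1 15.0 85.0 F1 -125.0 -30.0 F2 -28.9 -4.2 cup -82.0 g1 18.6 g2 19.5 th 0.00 s 89 fc 56.0
0 0.5 -63.6 -17.1 17.5 85.0 F1 -111.0 -32.0 F2 -16.2 -2.1 cup -82.0 g1 8.0 g2 32.0 th 0.00 s 85 fc 56.0
1 0.0 -50.3 -17.0 20.0 85.0 F1 -97.0 -34.0 F2 -3.5 0.0 cup -82.0 g1 0.3 g2 44.4 th 0.11 s 82 fc 63.7
1 0.5 -49.6 -6.1 25.0 85.0 F1 -94.7 -27.1 F2 -4.5 15.0 cup -73.2 g1 0.1 g2 37.5 th 0.13 s 66 fc 56.3
2 0.0 -48.9 4.9 30.0 85.0 F1 -92.0 -20.0 F2 -5.8 29.7 cup -67.4 g1 0.1 g2 36.9 th 0.16 s 51 fc 52.2
2 0.5 -40.6 12.4 33.5 85.0 F1 -82.1 -15.1 F2 0.9 39.9 cup -54.4 g1 0.1 g2 36.9 th 0.37 s 41 fc 51.4
3 0.0 -32.3 19.9 37.0 85.0 F1 -72.0 -10.0 F2 7.5 49.9 cup -40.4 g1 0.0 g2 37.0 th 0.70 s 13 fc 52.6
3 0.5 -24.2 24.2 40.5 85.0 F1 -62.1 -8.1 F2 13.6 56.6 cup -28.4 g1 0.1 g2 37.6 th 1.38 s 13 fc 53.3
4 0.0 -16.2 28.6 44.0 85.0 F1 -52.0 -6.0 F2 19.6 63.1 cup -16.8 g1 0.0 g2 39.4 th 1.81 s 17 fc 49.9
4 0.5 -7.9 29.9 47.0 82.5 F1 -41.0 -5.6 F2 25.2 65.3 cup -5.2 g1 0.1 g2 38.3 th 1.85 s 22 fc 48.2
5 0.0 0.4 31.2 50.0 80.0 F1 -30.0 -5.0 F2 30.7 67.4 cup 6.2 g1 0.0 g2 37.7 th 1.86 s 28 fc 48.3
5 0.5 8.1 32.7 59.0 75.0 F1 -14.9 -5.7 F2 31.1 71.0 cup 21.8 g1 0.1 g2 37.0 th 1.98 s 27 fc 51.1
6 0.0 15.8 34.2 68.0 70.0 F1 0.0 -5.0 F2 31.7 73.3 cup 36.8 g1 0.0 g2 38.5 th 2.05 s 26 fc 56.6
6 0.5 22.9 33.2 79.0 65.0 F1 15.3 -5.8 F2 30.5 72.2 cup 51.6 g1 0.1 g2 40.1 th 2.00 s 22 fc 62.8
7 0.0 30.0 32.2 90.0 60.0 F1 30.0 -5.0 F2 30.0 69.5 cup 65.0 g1 0.0 g2 42.7 th 1.82 s 19 fc 61.7
7 0.5 38.6 32.1 100.0 60.0 F1 45.1 -4.6 F2 32.2 68.8 cup 80.0 g1 0.2 g2 48.9 th 1.71 s 42 fc 58.4
8 0.0 47.3 32.0 110.0 60.0 F1 60.0 -3.0 F2 34.5 67.0 cup 96.2 g1 0.2 g2 56.5 th 1.70 s 43 fc 60.0
8 1.0 76.4 28.5 130.0 65.0 F1 102.0 -2.0 F2 50.9 58.9 cup 139.2 g1 0.1 g2 72.5 th 1.56 s 55 fc 55.1
```

```bash
cat > p2.py <<'E'
from plan import *
W=[]
def A(f1,al,g): p=p_from_F1(f1,al,g);W.append((*p,al,g))
A((-128,-28),15,85)
A((-100,-31),18,85)   #touch flap
A((-72,-31),18,85)    #push cup in straight
A((-85,-26),26,85)    #back off F1
A((-85,-10),36,85)
A((-72,-8),40,85)
A((-52,-5),42,82)
A((-30,-4),50,74)
A((0,-4),70,62)
A((30,-3),90,55)
A((60,-2),110,54)
A((98,-2),130,60)
if __name__=="__main__":
  for c in ((-82,0),(-79,1),(-85,-1)):
    print(run(W,np.array(c,float),verbose=c==(-82,0)))
E
python3 p2.py
```

```text
0 0.0 -79.9 -15.1 15.0 85.0 F1 -128.0 -28.0 F2 -31.9 -2.2 cup -82.0 g1 20.6 g2 16.8 th 0.00 s 88 fc 56.0
0 0.5 -66.3 -15.4 16.5 85.0 F1 -114.0 -29.5 F2 -18.6 -1.2 cup -82.0 g1 8.9 g2 29.8 th 0.00 s 84 fc 56.0
1 0.0 -52.7 -15.6 18.0 85.0 F1 -100.0 -31.0 F2 -5.4 -0.3 cup -80.8 g1 0.1 g2 41.6 th 0.08 s 83 fc 60.7
1 0.5 -38.7 -15.6 18.0 85.0 F1 -86.0 -31.0 F2 8.6 -0.3 cup -66.8 g1 0.1 g2 41.6 th 0.25 s 85 fc 57.0
2 0.0 -24.7 -15.6 18.0 85.0 F1 -72.0 -31.0 F2 22.6 -0.3 cup -52.8 g1 0.1 g2 41.6 th 0.43 s 67 fc 52.9
2 0.5 -32.5 -9.9 22.0 85.0 F1 -78.6 -28.5 F2 13.6 8.7 cup -52.8 g1 4.0 g2 33.9 th 0.35 s 77 fc 49.0
3 0.0 -40.3 -4.2 26.0 85.0 F1 -85.0 -26.0 F2 4.4 17.6 cup -52.8 g1 9.1 g2 27.9 th 0.28 s 65 fc 44.9
3 0.5 -42.5 7.5 31.0 85.0 F1 -85.2 -18.1 F2 0.1 33.1 cup -52.8 g1 5.8 g2 31.2 th 0.29 s 48 fc 46.0
4 0.0 -44.8 19.2 36.0 85.0 F1 -85.0 -10.0 F2 -4.5 48.5 cup -52.8 g1 0.7 g2 36.3 th 0.32 s 31 fc 47.3
4 0.5 -39.3 21.6 38.0 85.0 F1 -78.5 -9.0 F2 -0.1 52.2 cup -46.0 g1 0.0 g2 37.1 th 0.51 s 29 fc 50.4
5 0.0 -33.9 24.0 40.0 85.0 F1 -72.0 -8.0 F2 4.2 56.0 cup -38.4 g1 0.1 g2 37.5 th 0.86
[... 433 characters left out ...]
F1 -14.9 -4.8 F2 26.4 66.6 cup 22.0 g1 0.1 g2 31.8 th 1.88 s 21 fc 51.2
8 0.0 13.1 31.9 70.0 62.0 F1 0.0 -4.0 F2 26.2 67.9 cup 36.8 g1 0.0 g2 33.4 th 1.92 s 19 fc 56.1
8 0.5 21.5 31.8 80.0 58.5 F1 15.2 -4.1 F2 27.9 67.8 cup 51.4 g1 0.1 g2 36.4 th 1.83 s 19 fc 58.8
9 0.0 30.0 31.8 90.0 55.0 F1 30.0 -3.0 F2 30.0 66.5 cup 65.0 g1 0.0 g2 39.9 th 1.66 s 19 fc 53.7
9 0.5 39.1 31.0 100.0 54.5 F1 45.1 -3.0 F2 33.2 64.9 cup 80.2 g1 0.1 g2 45.2 th 1.62 s 43 fc 51.7
10 0.0 48.3 30.2 110.0 54.0 F1 60.0 -2.0 F2 36.6 62.4 cup 96.4 g1 0.1 g2 51.7 th 1.59 s 44 fc 50.0
10 1.0 74.1 26.5 130.0 60.0 F1 98.0 -2.0 F2 50.1 55.1 cup 135.2 g1 0.1 g2 67.6 th 1.49 s 54 fc 46.9
[135.2   0. ]
[135.2   1. ]
[135.2  -1. ]
```

```bash
cat > p3.py <<'E'
from plan import *
import plan
W=[]
def A(f1,al,g): p=p_from_F1(f1,al,g);W.append((*p,al,g))
A((-128,-28),15,85)
A((-100,-31),18,85)   #touch flap
A((-72,-31),18,85)    #push cup in straight
A((-86,-24),23,85)    #back off F1
A((-86,-11),27,85)
A((-72,-8),32,85)
A((-52,-5),35,85)
A((-30,-4),44,75)
A((0,-4),66,54)
A((30,-3),90,45)
A((60,-2),108,45)
A((98,-2),128,54)
def pinchk():
  for i in range(len(W)-1):
    m=1e9
    for t in np.linspace(0,1,12):
      w=np.array(W[i])*(1-t)+np.array(W[i+1])*t;f1,f2,u,v=fing(w);m=min(m,sdist(H,f2,u,v)-5)
    print(i,"pin gap %.1f"%m)
if __name__=="__main__":
  for c in ((-82,0),(-79,1),(-85,-1)):
    print(run(W,np.array(c,float),verbose=c==(-82,0)))
  pinchk()
E
python3 p3.py
```

```text
0 0.0 -79.9 -15.1 15.0 85.0 F1 -128.0 -28.0 F2 -31.9 -2.2 cup -82.0 g1 20.6 g2 16.8 th 0.00 s 88 fc 56.0
0 0.5 -66.3 -15.4 16.5 85.0 F1 -114.0 -29.5 F2 -18.6 -1.2 cup -82.0 g1 8.9 g2 29.8 th 0.00 s 84 fc 56.0
1 0.0 -52.7 -15.6 18.0 85.0 F1 -100.0 -31.0 F2 -5.4 -0.3 cup -80.8 g1 0.1 g2 41.6 th 0.08 s 83 fc 60.7
1 0.5 -38.7 -15.6 18.0 85.0 F1 -86.0 -31.0 F2 8.6 -0.3 cup -66.8 g1 0.1 g2 41.6 th 0.25 s 85 fc 57.0
2 0.0 -24.7 -15.6 18.0 85.0 F1 -72.0 -31.0 F2 22.6 -0.3 cup -52.8 g1 0.1 g2 41.6 th 0.43 s 67 fc 52.9
2 0.5 -32.4 -10.1 20.5 85.0 F1 -79.0 -27.5 F2 14.2 7.3 cup -52.8 g1 3.5 g2 34.3 th 0.35 s 78 fc 48.8
3 0.0 -40.2 -4.6 23.0 85.0 F1 -86.0 -24.0 F2 5.6 14.9 cup -52.8 g1 8.7 g2 28.3 th 0.27 s 68 fc 44.8
3 0.5 -40.9 3.5 25.0 85.0 F1 -86.0 -17.5 F2 4.2 24.5 cup -52.8 g1 6.3 g2 30.7 th 0.30 s 58 fc 46.3
4 0.0 -41.7 11.6 27.0 85.0 F1 -86.0 -11.0 F2 2.7 34.2 cup -52.8 g1 3.3 g2 33.7 th 0.34 s 48 fc 48.3
4 0.5 -35.7 15.0 29.5 85.0 F1 -79.0 -9.5 F2 7.6 39.5 cup -48.4 g1 0.1 g2 36.9 th 0.49 s 45 fc 51.5
5 0.0 -29.8 18.4 32.0 85.0 F1 -72.0 -8.0 F2 12.4 44.7 cup -40.0 g1 0.1 g2 36.9 th 0.77
[... 598 characters left out ...]
.4
8 0.5 22.0 27.0 78.0 49.5 F1 15.3 -4.3 F2 28.6 58.3 cup 51.6 g1 0.0 g2 26.8 th 1.36 s 42 fc 35.4
9 0.0 30.0 26.8 90.0 45.0 F1 30.0 -3.0 F2 30.0 56.5 cup 65.0 g1 0.0 g2 30.8 th 1.37 s 42 fc 33.8
9 0.5 40.4 26.5 99.0 45.0 F1 45.1 -2.9 F2 35.7 55.9 cup 80.2 g1 0.2 g2 36.0 th 1.41 s 46 fc 34.6
10 0.0 50.8 26.3 108.0 45.0 F1 60.0 -2.0 F2 41.6 54.6 cup 96.2 g1 0.1 g2 42.1 th 1.43 s 51 fc 33.7
10 1.0 76.9 25.0 128.0 54.0 F1 98.0 -2.0 F2 55.8 52.0 cup 135.2 g1 0.1 g2 60.9 th 1.45 s 61 fc 43.0
[135.2   0. ]
[135.2   1. ]
[135.2  -1. ]
0 pin gap 56.6
1 pin gap 56.6
2 pin gap 41.8
3 pin gap 22.1
4 pin gap 15.4
5 pin gap 15.4
6 pin gap 19.2
7 pin gap 15.7
8 pin gap 15.4
9 pin gap 16.6
10 pin gap 28.0
```

```bash
sed -i 's/A((-100,-31),18,85)/A((-99,-33),18,85)/;s/A((-72,-31),18,85)/A((-71,-33),18,85)/;s/A((-128,-28),15,85)/A((-128,-33),18,85)/' p3.py; python3 p3.py | grep -v "^[5-9]"|head -12
cat > cmd.py <<'E'
from h import *
from scipy.spatial.transform import Rotation as Ro
TRAY=[0.5415,0.0213,0.0775]
def cur():
    s=env.read_state();return s,np.array(s["position"]),Ro.from_rotvec(s["tcp_rot"])
def tray_now():
    s,p,R=cur();c=np.cos(TRAY[2]);sn=np.sin(TRAY[2]);d=p[:2]-TRAY[:2]
    y=R.as_matrix()[:,1];return np.array([c*d[0]+sn*d[1],-sn*d[0]+c*d[1]])*1e3,np.degrees(np.arctan2(y[1],y[0])-TRAY[2]),p[2]*1e3,s["gripper_width"]*1e3
def row(px,py,al,z):
    "tray mm, deg, world z mm -> x,y,z cm, yaw"
    s,p,R=cur();w=t2w(TRAY,[px/1e3,py/1e3,0])[0];w[2]=z/1e3
    d=R.as_matrix().T@(w-p)*100;y=R.as_matrix()[:,1]
    dy=np.radians(al)+TRAY[2]-np.arctan2(y[1],y[0]);dy=(dy+np.pi)%(2*np.pi)-np.pi
    return np.r_[d,-dy].round(2).tolist()
E
python3 - <<'E'
from cmd import *
E
mv cmd.py scmd.py
python3 - <<'E'
from scmd import *
from p3 import W
print(tray_now());print(W[0])
s,p,R=cur()
print(R.as_matrix().T@(np.array([.45,.42,.24])-p)*100)
print(row(*W[0][:3],130),row(*W[0][:3],240))
E
```

```text
0 0.0 -80.7 -17.6 18.0 85.0 F1 -128.0 -33.0 F2 -33.4 -2.3 cup -82.0 g1 23.1 g2 14.8 th 0.00 s 88 fc 56.0
0 0.5 -66.2 -17.6 18.0 85.0 F1 -113.5 -33.0 F2 -18.9 -2.3 cup -82.0 g1 10.6 g2 29.2 th 0.00 s 85 fc 56.0
1 0.0 -51.7 -17.6 18.0 85.0 F1 -99.0 -33.0 F2 -4.4 -2.3 cup -82.0 g1 0.4 g2 43.6 th 0.09 s 85 fc 62.6
1 0.5 -37.7 -17.6 18.0 85.0 F1 -85.0 -33.0 F2 9.6 -2.3 cup -68.6 g1 0.1 g2 44.2 th 0.25 s 87 fc 59.0
2 0.0 -23.7 -17.6 18.0 85.0 F1 -71.0 -33.0 F2 23.6 -2.3 cup -54.6 g1 0.1 g2 44.2 th 0.43 s 69 fc 54.6
2 0.5 -31.9 -11.1 20.5 85.0 F1 -78.5 -28.5 F2 14.7 6.3 cup -54.6 g1 2.2 g2 36.3 th 0.35 s 80 fc 50.6
3 0.0 -40.2 -4.6 23.0 85.0 F1 -86.0 -24.0 F2 5.6 14.9 cup -54.6 g1 7.0 g2 30.0 th 0.27 s 68 fc 46.6
3 0.5 -40.9 3.5 25.0 85.0 F1 -86.0 -17.5 F2 4.2 24.5 cup -54.6 g1 4.6 g2 32.4 th 0.30 s 58 fc 48.1
4 0.0 -41.7 11.6 27.0 85.0 F1 -86.0 -11.0 F2 2.7 34.2 cup -54.6 g1 1.7 g2 35.3 th 0.34 s 48 fc 50.0
4 0.5 -35.7 15.0 29.5 85.0 F1 -79.0 -9.5 F2 7.6 39.5 cup -48.4 g1 0.1 g2 36.9 th 0.49 s 45 fc 51.5
10 0.0 50.8 26.3 108.0 45.0 F1 60.0 -2.0 F2 41.6 54.6 cup 96.2 g1 0.1 g2 42.1 th 1.43 s 51 fc 33.7
10 1.0 76.9 25.0 128.0 54.0 F1 98.0 -2.0 F2 55.8 52.0 cup 135.2 g1 0.1 g2 60.9 th 1.45 s 61 fc 43.0
(array([-332.5153,  636.1801]), np.float64(71.24453846274793), np.float64(242.31017705668108), 85.47338901418577)
(np.float64(-80.68493831431611), np.float64(-17.62640452984637), 18, 85)
[-33.217  -13.1788   0.2317]
[-44.87, -53.81, 11.23, 0.93] [-44.87, -53.81, 0.23, 0.93]
```

>>> servo_tool([
  [-5.5,-2.2,0,0.05,0],
  [-11,-4.4,0,0.1,0],
  [-16.5,-6.6,0,0.2,0],
  [-22,-8.8,0,0.3,0],
  [-27.5,-11,0,0.4,0],
  [-33,-14,0,0.5,0],
  [-35,-19,0,0.6,0],
  [-36.5,-25,0,0.7,0],
  [-38,-31,0,0.8,0],
  [-40,-37,0,0.9,0],
  [-42,-43,0,0.93,0],
  [-43.5,-49,2,0.93,0],
  [-44.9,-53.8,6,0.93,0],
  [-44.9,-53.8,11.2,0.93,0],
  [-44.9,-53.8,11.2,0.93,0],
  [-44.9,-53.8,11.2,0.93,0],
  [-44.9,-53.8,11.2,0.93,0],
])

```text
t: 2.82
position: [0.4644, -0.0014, 0.1324]
tcp_rot: [1.744, 2.61, 0.005]
ft_force: [-0.8, -0.1, -1.1]
gripper_width: 0.0854
```

```bash
cat > look.py <<'E'
import sys
from scmd import *
n=sys.argv[1]
print(tray_now(),env.read_state()["t"])
o=[]
for c,(x0,x1,y0,y1),f in(("top",(235,365,105,255),4),("side",(255,405,120,240),3)):
    im=env.snapshot(c)[:,:,::-1];a=im[y0:y1,x0:x1];a=cv2.resize(a,None,fx=f if c=="top" else 2,fy=f if c=="top" else 2,interpolation=cv2.INTER_CUBIC)
    o.append(cv2.copyMakeBorder(a,0,600-a.shape[0],0,max(0,0),cv2.BORDER_CONSTANT))
r=np.hstack(o)
h=r[:600,:800];cv2.imwrite(f"pics/{n}.png",h)
E
python3 look.py a1
```

```text
(array([-78.6789, -16.7074]), np.float64(18.054345648423382), np.float64(132.35856916875994), 85.44142272792061) 2.825
```

View pics/a1.png

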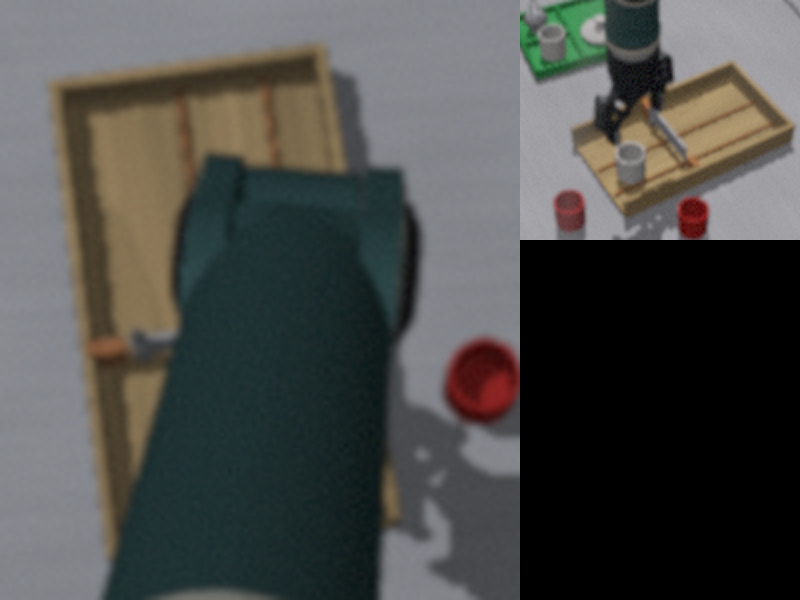

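Run:
```python
from scmd import *
from p3 import W
print(tray_now(),env.read_state()["joint_vel"]);print(row(*W[0][:3],34), row(*W[0][:3],132))
```

```text
(array([-79.1396, -16.8654]), np.float64(18.039886299137954), np.float64(131.9579608868855), 85.45827004484408) [ 0.0044  0.0101 -0.0002  0.0081 -0.0036 -0.0052  0.0022]
[-0.02, -0.21, 9.8, 0.0] [-0.02, -0.17, -0.0, 0.0]
```

>>> servo_tool([
  [0,-0.2,3,0,0],
  [0,-0.2,6,0,0],
  [0,-0.2,8,0,0],
  [0,-0.2,9.3,0,0],
  [0,-0.2,9.8,0,0],
  [0,-0.2,9.8,0,0],
  [0,-0.2,9.8,0,0],
])

```text
t: 3.8
position: [0.4615, -0.0032, 0.0329]
tcp_rot: [1.747, 2.61, 0.002]
ft_force: [-0.3, -0.2, 0.4]
gripper_width: 0.0853
```

```bash
cat > look.py <<'E'
import sys
from scmd import *
n=sys.argv[1]
im=env.snapshot("side")[:,:,::-1]
print(tray_now(),env.read_state()["t"],env.read_state()["ft_force"])
a=im[130:240,265:405];cv2.imwrite(f"pics/{n}.png",cv2.resize(a,None,fx=5,fy=5,interpolation=cv2.INTER_CUBIC))
E
python3 look.py a2
```

```text
(array([-81.7513, -18.2371]), np.float64(17.955612699237633), np.float64(32.905498424235965), 85.4814459405432) 3.85 [ 0.6065  0.3024 -0.1543]
```

View pics/a2.png

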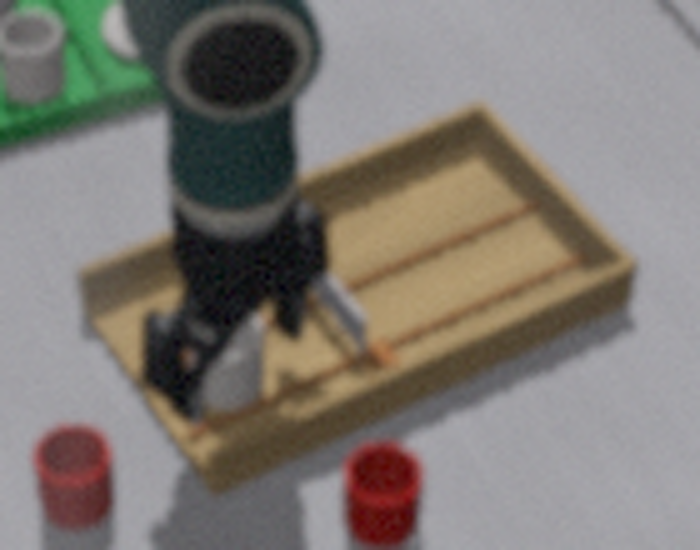

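The side view shows the flap finger's tip at (292,330), between the cup (230,365) and the flap (345,305). The cup finger's tip is at (190,412), behind and to the right of the cup. I'll check the tip height by projection.

Run:
```python
from scmd import *
from plan import fing
im=cv2.imread("pics/a2.png")
f1,f2,u,v=fing((-81,-17.9,18,85))
for f in(f1,f2):
  for z in(.022,.036):
    q=[f+a*7.25*u+b*11*v for a,b in((1,1),(1,-1),(-1,-1),(-1,1))]
    P=t2w(TRAY,np.array([[*(x/1e3),z] for x in q]))
    uv=((proj("side",P)-[265,130]+.5)*5-.5).astype(int);print(z,uv.tolist())
    cv2.polylines(im,[uv],True,(0,255,255) if z<.03 else (255,0,255),1)
# cup base circle, flap
for (cx,cy,z,r) in((-82,0,.010,24),(-82,0,.058,24)):
    t=np.linspace(0,6.28,30);P=t2w(TRAY,np.c_[(cx+r*np.cos(t))/1e3,(cy+r*np.sin(t))/1e3,0*t+z])
    cv2.polylines(im,[((proj("side",P)-[265,130]+.5)*5-.5).astype(int)],True,(0,255,0),1)
for y in(26,-26):
    P=t2w(TRAY,np.array([[-.135,y/1e3,.015],[.177,y/1e3,.015]]));cv2.polylines(im,[((proj("side",P)-[265,130]+.5)*5-.5).astype(int)],False,(255,255,0),1)
cv2.imwrite("pics/a2o.png",im)
```

```text
0.022 [[183, 419], [209, 437], [193, 451], [167, 432]]
0.036 [[182, 405], [208, 423], [192, 437], [166, 418]]
0.022 [[289, 330], [314, 347], [299, 359], [274, 342]]
0.036 [[289, 315], [314, 332], [299, 345], [273, 328]]
```

View pics/a2o.png

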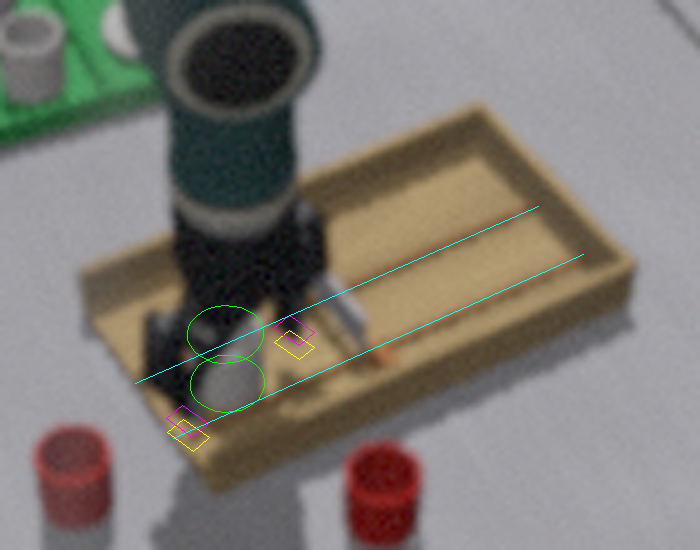

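The fingertips sit at about z = 36 mm when open, so I'll lower the hand by 6 mm. Then comes the first stage: flap contact, followed by a gentle straight push.

Run:
```python
from scmd import *
from p3 import W
print(tray_now())
for i in(0,1,2):print(i,W[i],row(*W[i][:3],27))
```

```text
(array([-81.7513, -18.2371]), np.float64(17.955612699237633), np.float64(32.905498424235965), 85.4814459405432)
0 (np.float64(-80.68493831431611), np.float64(-17.62640452984637), 18, 85) [0.03, 0.12, 0.59, -0.0]
1 (np.float64(-51.68493831431611), np.float64(-17.62640452984637), 18, 85) [-0.87, 2.88, 0.59, -0.0]
2 (np.float64(-23.684938314316113), np.float64(-17.62640452984637), 18, 85) [-1.73, 5.54, 0.6, -0.0]
```

>>> servo_tool([
  [0,0.1,0.6,0,0],
  [-0.1,0.5,0.6,0,0],
  [-0.3,1.0,0.6,0,0],
  [-0.4,1.5,0.6,0,0],
  [-0.6,2.0,0.6,0,0],
  [-0.75,2.4,0.6,0,0],
  [-0.9,2.8,0.6,0,0],
  [-0.95,3.1,0.6,0,0],
  [-0.95,3.1,0.6,0,0],
])

```text
t: 4.97
position: [0.4933, -0.0002, 0.0262]
tcp_rot: [1.748, 2.611, -0.0]
ft_force: [-1.0, -0.9, -0.0]
gripper_width: 0.0852
```

```bash
python3 look.py a3
```

```text
(array([-49.9378, -17.7222]), np.float64(17.956597276354827), np.float64(26.243107603907752), 85.16511064226721) 5.025 [-0.3328 -0.3362 -0.3585]
```

View pics/a3.png

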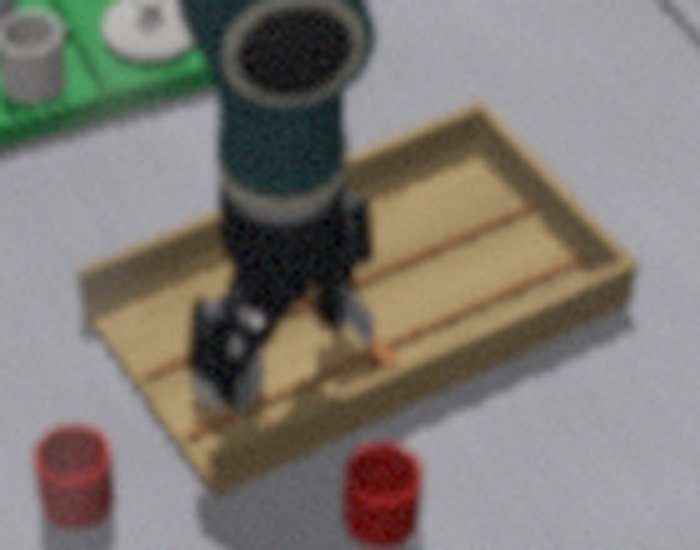

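The flap finger is now at the flap (335,318), and the cup (225,390) hasn't moved noticeably. I'll continue the straight push to W2.

Run:
```python
from scmd import *
from p3 import W
for i in(2,):print(i,W[i],row(*W[i][:3],27))
```

```text
2 (np.float64(-23.684938314316113), np.float64(-17.62640452984637), 18, 85) [-0.8, 2.5, -0.08, -0.0]
```

>>> servo_tool([
  [-0.1,0.4,0,0,0],
  [-0.25,0.8,0,0,0],
  [-0.4,1.2,0,0,0],
  [-0.5,1.6,0,0,0],
  [-0.65,2.0,0,0,0],
  [-0.8,2.5,0,0,0],
  [-0.8,2.5,0,0,0],
])

```text
t: 5.9
position: [0.52, 0.0017, 0.0264]
tcp_rot: [1.747, 2.61, 0.0]
ft_force: [-0.4, -2.0, 0.7]
gripper_width: 0.0851
```

```bash
python3 look.py a4
```

```text
(array([-23.2496, -17.8773]), np.float64(17.94124244363699), np.float64(26.29843900727572), 85.48031762259056) 5.95 [-0.1618 -1.8302  1.1726]
```

View pics/a4.png

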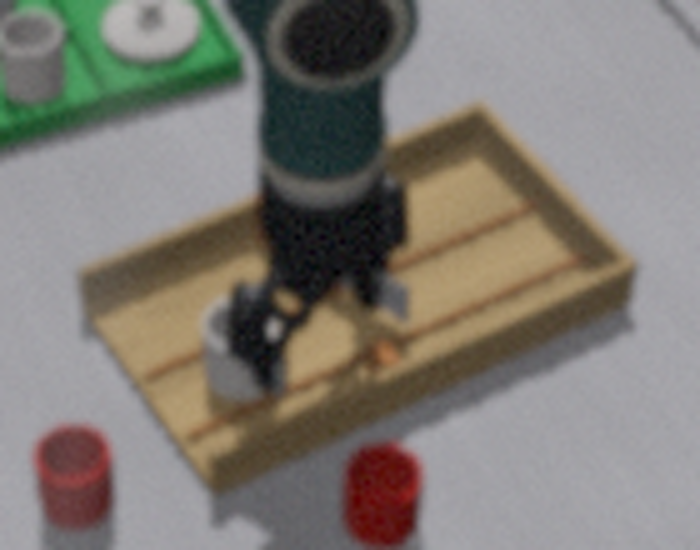

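F1 slid partly alongside the cup: the force is 2 N lateral, and the cup at (240,350) moved only about 14 mm. The flap is open, with its edge at (400,300). I'll measure the cup before repositioning.

```bash
cat > over.py <<'E'
import sys
from scmd import *
from plan import fing
def over(src,dst,cups,th=None,tz=.030):
    im=cv2.imread(src);t=np.linspace(0,6.28,40)
    D=lambda P,c:cv2.polylines(im,[((proj("side",P)-[265,130]+.5)*5-.5).astype(int)],True,c,1)
    for (cx,cy),c in zip(cups,((0,255,0),(255,0,255),(0,255,255))):
        for z in(.01,.058):D(t2w(TRAY,np.c_[(cx+24*np.cos(t))/1e3,(cy+24*np.sin(t))/1e3,0*t+z]),c)
    p,al,z,g=tray_now();f1,f2,u,v=fing((*p,al,g))
    for f in(f1,f2):D(t2w(TRAY,np.array([[*((f+a*7.25*u+b*11*v)/1e3),tz] for a,b in((1,1),(1,-1),(-1,-1),(-1,1))])),(255,255,0))
    cv2.imwrite(dst,im)
if __name__=="__main__":
    over("pics/a4.png","pics/a4o.png",[(-68,1),(-58,2)])
    for q in("cup","flap"):
        for r in env.trace("side",q)[:5]:print(q,r["confidence"],r["extent"])
E
python3 over.py
```

```text
cup 0.86 [335.8, 218.4, 351.2, 241.4]
cup 0.6 [263.4, 132.8, 281.6, 151.4]
cup 0.57 [274.8, 214.8, 289.5, 236.8]
cup 0.43 [304.8, 191.9, 317.3, 207.2]
flap 0.46 [344.4, 186.8, 344.2, 192.7]
```

View pics/a4o.png

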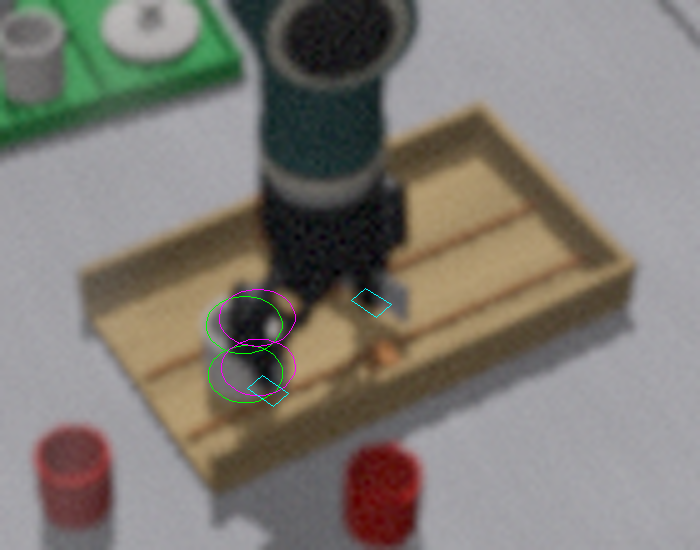

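```bash
cat > p4.py <<'E'
from plan import *
W=[]
def A(f1,al,g): p=p_from_F1(f1,al,g);W.append((*p,al,g))
A((-71,-36),18,85)
A((-100,-34),18,85)
A((-102,-22),21,85)
A((-101,-15),23,85)
A((-88,-11),26,85)
A((-72,-8),31,85)
A((-52,-5),35,85)
A((-30,-4),44,75)
A((0,-4),66,54)
A((30,-3),90,45)
A((60,-2),108,45)
A((98,-2),128,54)
if __name__=="__main__":
  for c in ((-69,1),(-66,1),(-72,1)):
    print(run(W[1:],np.array(c,float),verbose=c==(-69,1)))
E
python3 p4.py
python3 - <<'E'
from scmd import *
from p4 import W
for i in range(4):print(row(*W[i][:3],27))
E
```

```text
0 0.0 -52.7 -18.6 18.0 85.0 F1 -100.0 -34.0 F2 -5.4 -3.3 cup -69.0 g1 11.4 g2 29.5 th 0.08 s 86 fc 48.7
0 0.5 -54.1 -11.4 19.5 85.0 F1 -101.0 -28.0 F2 -7.2 5.2 cup -69.0 g1 9.1 g2 28.7 th 0.07 s 77 fc 47.9
1 0.0 -55.6 -4.2 21.0 85.0 F1 -102.0 -22.0 F2 -9.1 13.7 cup -69.0 g1 7.8 g2 29.2 th 0.05 s 68 fc 46.8
1 0.5 -55.4 0.1 22.0 85.0 F1 -101.5 -18.5 F2 -9.3 18.8 cup -69.0 g1 6.2 g2 30.8 th 0.06 s 63 fc 47.1
2 0.0 -55.2 4.4 23.0 85.0 F1 -101.0 -15.0 F2 -9.4 23.9 cup -69.0 g1 4.5 g2 32.5 th 0.06 s 57 fc 47.4
2 0.5 -49.2 7.6 24.5 85.0 F1 -94.5 -13.0 F2 -4.0 28.3 cup -66.4 g1 0.1 g2 36.9 th 0.17 s 53 fc 52.0
3 0.0 -43.3 10.8 26.0 85.0 F1 -88.0 -11.0 F2 1.4 32.6 cup -59.0 g1 0.1 g2 36.9 th 0.30 s 50 fc 51.9
3 0.5 -36.3 14.2 28.5 85.0 F1 -80.0 -9.5 F2 7.4 38.0 cup -50.0 g1 0.2 g2 36.8 th 0.47 s 46 fc 51.5
4 0.0 -29.4 17.6 31.0 85.0 F1 -72.0 -8.0 F2 13.3 43.2 cup -40.8 g1 0.1 g2 36.9 th 0.76 s 22 fc 53.8
4 0.5 -20.3 20.6 33.0 85.0 F1 -62.0 -6.5 F2 21.4 47.7 cup -29.6 g1 0.0 g2 37.0 th 1.10 s 25 fc 52.5
5 0.0 -11.2 23.5 35.0 85.0 F1 -52.0 -5.0 F2 29.5 52.1 cup -18.2 g1 0.1 g2 37.2 th 1.34 s 30
[... 334 characters left out ...]
4.0 F2 27.9 58.6 cup 37.0 g1 0.2 g2 22.5 th 1.46 s 21 fc 42.5
7 0.5 22.0 27.0 78.0 49.5 F1 15.3 -4.3 F2 28.6 58.3 cup 51.6 g1 0.0 g2 25.9 th 1.36 s 42 fc 34.5
8 0.0 30.0 26.8 90.0 45.0 F1 30.0 -3.0 F2 30.0 56.5 cup 65.0 g1 0.0 g2 29.9 th 1.37 s 42 fc 32.8
8 0.5 40.4 26.5 99.0 45.0 F1 45.1 -2.9 F2 35.7 55.9 cup 80.0 g1 0.1 g2 35.1 th 1.41 s 46 fc 33.6
9 0.0 50.8 26.3 108.0 45.0 F1 60.0 -2.0 F2 41.6 54.6 cup 96.0 g1 0.2 g2 41.2 th 1.43 s 51 fc 32.7
9 1.0 76.9 25.0 128.0 54.0 F1 98.0 -2.0 F2 55.8 52.0 cup 135.2 g1 0.1 g2 60.2 th 1.45 s 61 fc 42.1
[135.2   1. ]
[135.2   1. ]
[135.2   1. ]
[-0.26, -0.1, -0.07, -0.0]
[0.82, -2.8, -0.07, -0.0]
[2.29, -2.62, -0.07, -0.05]
[3.09, -2.32, -0.07, -0.09]
```

>>> servo_tool([
  [-0.3,-0.1,0,0,0],
  [-0.1,-0.5,0,0,0],
  [0.1,-0.9,0,0,0],
  [0.25,-1.3,0,0,0],
  [0.4,-1.7,0,0,0],
  [0.6,-2.1,0,0,0],
  [0.75,-2.5,0,0,0],
  [1.1,-2.6,0,-0.01,0],
  [1.5,-2.5,0,-0.02,0],
  [1.9,-2.4,0,-0.04,0],
  [2.3,-2.3,0,-0.06,0],
  [2.7,-2.2,0,-0.08,0],
  [3.0,-2.1,0,-0.09,0],
  [3.0,-2.1,0,-0.09,0],
])

```text
t: 7.8
position: [0.4885, 0.0221, 0.0263]
tcp_rot: [-1.627, -2.687, -0.0]
ft_force: [-1.3, 0.7, 0.2]
gripper_width: 0.0855
```

```bash
python3 look.py a5
python3 - <<'E'
from over import over
over("pics/a5.png","pics/a5o.png",[(-69,1)])
E
```

```text
(array([-52.8177,   4.6534]), np.float64(23.138224911377865), np.float64(26.270788799091857), 85.39620924246016) 7.85 [-1.0836  0.3898  0.0752]
```

View pics/a5o.png

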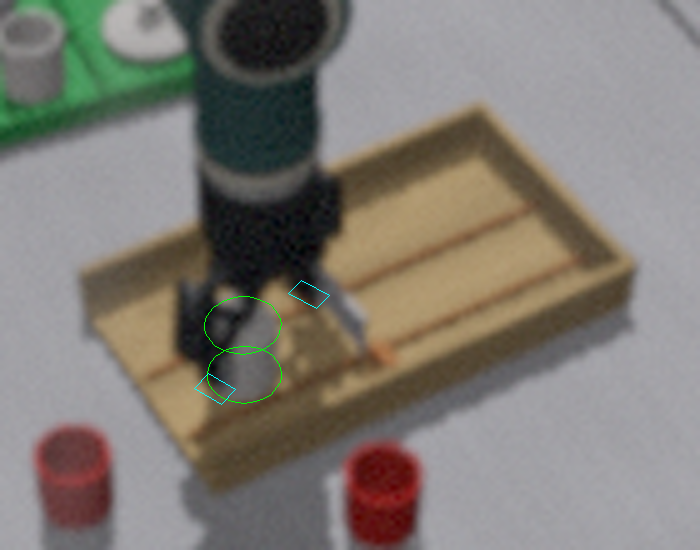

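View pics/a5.png

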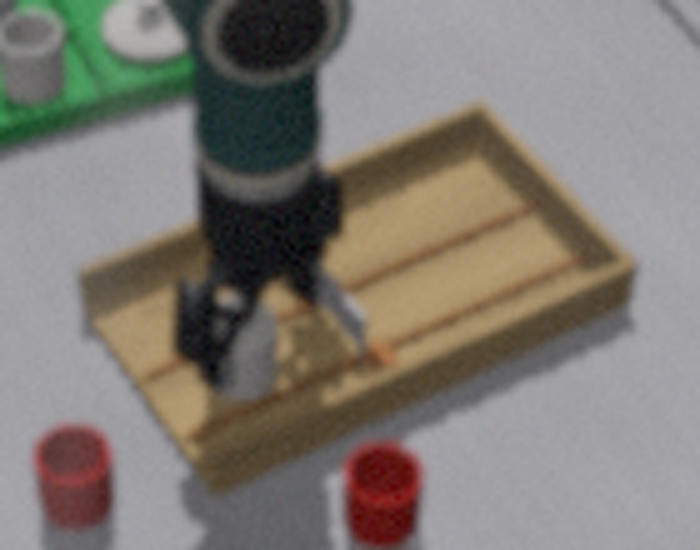

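The cup is at about (-71,0), at pixel (245,355). The cup finger is behind it and the flap finger is just on the flap. Next I push with both.

Run:
```python
from scmd import *
from p4 import W
for i in (4,5,6):print(W[i],row(*W[i][:3],27))
```

```text
(np.float64(-43.28499619661644), np.float64(10.8089645527566), 26, 85) [0.19, 1.12, -0.07, -0.05]
(np.float64(-29.35592679006991), np.float64(17.623144226775196), 31, 85) [0.27, 2.67, -0.07, -0.14]
(np.float64(-11.24718579662266), np.float64(23.535427708464542), 35, 85) [0.1, 4.56, -0.07, -0.21]
```

>>> servo_tool([
  [0.05,0.4,0,-0.02,0],
  [0.12,0.8,0,-0.03,0],
  [0.2,1.1,0,-0.05,0],
  [0.2,1.5,0,-0.07,0],
  [0.25,1.9,0,-0.1,0],
  [0.25,2.3,0,-0.12,0],
  [0.25,2.7,0,-0.14,0],
  [0.25,2.7,0,-0.14,0],
])

```text
t: 8.85
position: [0.5095, 0.0324, 0.0259]
tcp_rot: [-1.437, -2.792, 0.009]
ft_force: [-5.0, -12.1, 4.4]
gripper_width: 0.0854
```

```bash
python3 look.py a6
```

```text
(array([-31.0438,  13.4736]), np.float64(31.072627712026186), np.float64(25.936994308309284), 85.20130219168217) 8.9 [ -5.9095 -12.3867   4.1366]
```

View pics/a6.png

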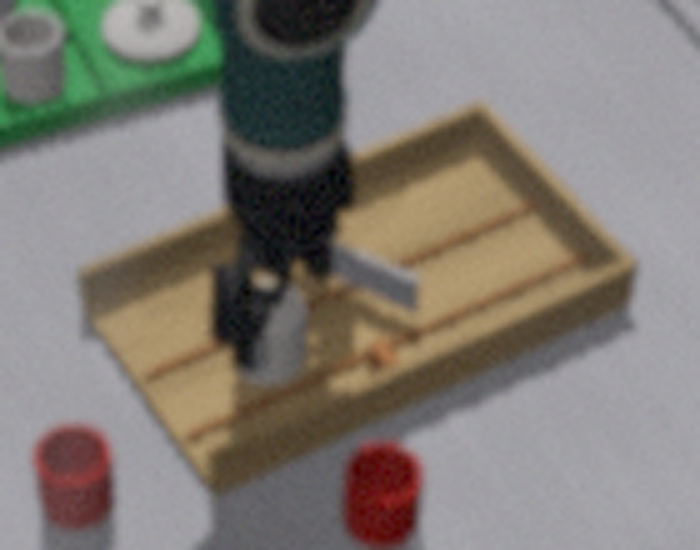

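Contact force has risen to about 13 N, mostly along -y, which is unexpected. I'll overlay the model to see what is touching before moving on.

```bash
cat > over2.py <<'E'
from over import *
def o2(src,dst,cup,ths,crop=(225,385,265-265,0)):
    p,al,z,g=tray_now();f1,f2,u,v=fing((*p,al,g));print("F1",f1,"F2",f2)
    im=cv2.imread(src)
    D=lambda P,c,cl=True:cv2.polylines(im,[((proj("side",P)-[265,130]+.5)*5-.5).astype(int)],cl,c,1)
    t=np.linspace(0,6.28,40)
    for zz in(.01,.058):D(t2w(TRAY,np.c_[(cup[0]+24*np.cos(t))/1e3,(cup[1]+24*np.sin(t))/1e3,0*t+zz]),(0,255,0))
    for f in(f1,f2):
      for tz in(.028,.05):D(t2w(TRAY,np.array([[*((f+a*7.25*u+b*11*v)/1e3),tz] for a,b in((1,1),(1,-1),(-1,-1),(-1,1))])),(255,255,0))
    for th,c in zip(ths,((0,0,255),(255,0,255),(0,255,255))):
      e=np.array([np.sin(th),-np.cos(th)])*.104;h=np.array([0,.074])
      D(t2w(TRAY,np.array([[*h,.051],[*(h+e),.051],[*(h+e),.019],[*h,.019]])),c)
    D(t2w(TRAY,np.c_[.005*np.cos(t),.074+.005*np.sin(t),0*t+.056]),(255,255,255))
    cv2.imwrite(dst,cv2.resize(im,None,fx=1.14,fy=1.09))
E
python3 - <<'E'
from over2 import *
o2("pics/a6.png","pics/a6o.png",(-52,0),(.6,.8))
E
```

```text
F1 [-73.7416 -12.2556] F2 [11.654  39.2027]
```

View pics/a6o.png

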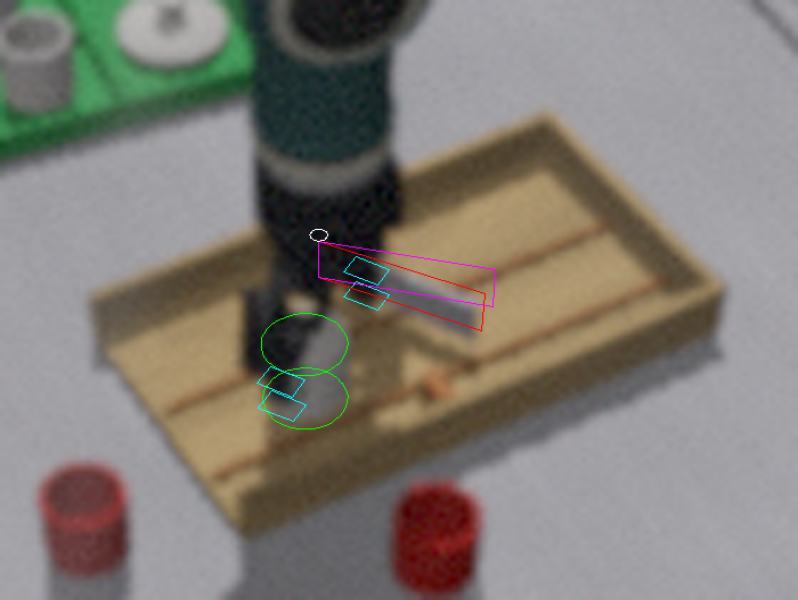

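Run:
```python
from scmd import *
im=env.snapshot("side")[:,:,::-1];print(env.read_state()["ft_force"])
a=cv2.resize(im[165:215,295:355],None,fx=12,fy=12,interpolation=cv2.INTER_LANCZOS4);cv2.imwrite("pics/a7.png",cv2.convertScaleAbs(a,alpha=1.6,beta=10))
```

```text
[ -5.0174 -11.9211   3.8432]
```

View pics/a7.png

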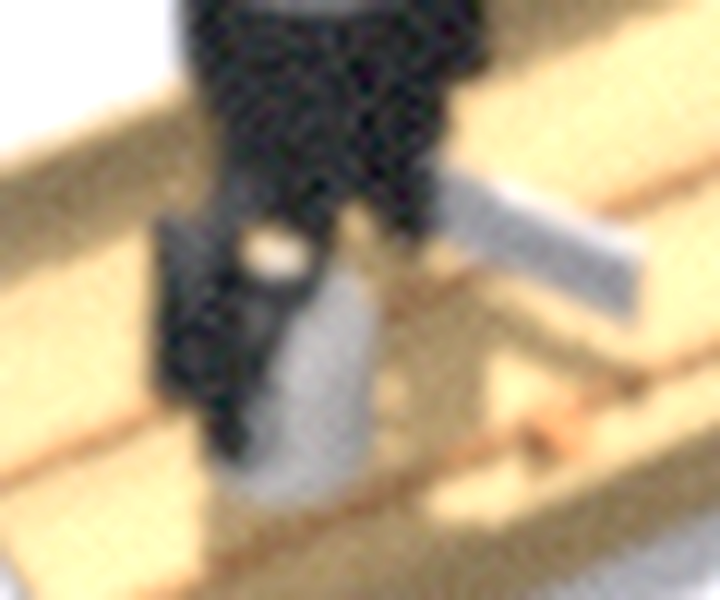

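>>> servo_tool([
  [-0.2,-0.2,0,0,0],
  [-0.4,-0.5,0,0,0],
  [-0.5,-0.8,0,0,0],
  [-0.5,-0.8,0,0,0],
])

```text
t: 9.45
position: [0.5079, 0.028, 0.0264]
tcp_rot: [1.436, 2.794, 0.001]
ft_force: [-0.5, -0.9, 0.4]
gripper_width: 0.0855
```

```bash
python3 look.py a8;python3 - <<'E'
from over2 import *
o2("pics/a8.png","pics/a8o.png",(-52,0),(.5,))
E
```

```text
(array([-32.9518,   9.2821]), np.float64(31.157503175055968), np.float64(26.423493825487487), 85.30439297514968) 9.5 [-1.0201 -0.8203 -0.213 ]
F1 [-75.6555 -16.5369] F2 [ 9.7519 35.1011]
```

View pics/a8.png

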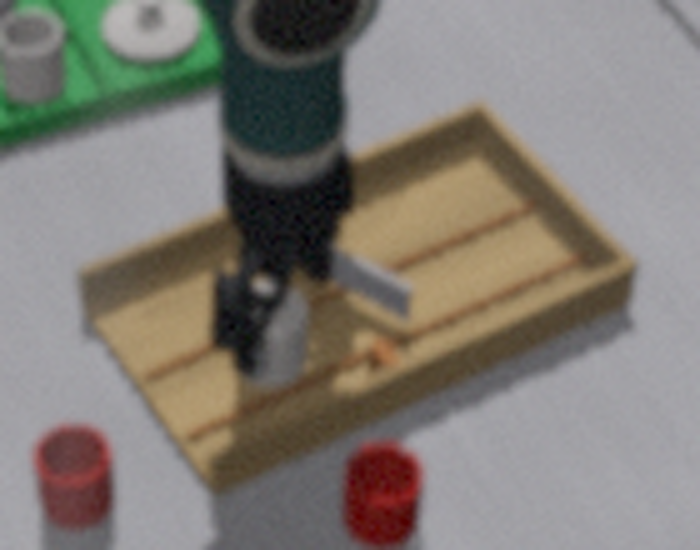

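View pics/a8o.png

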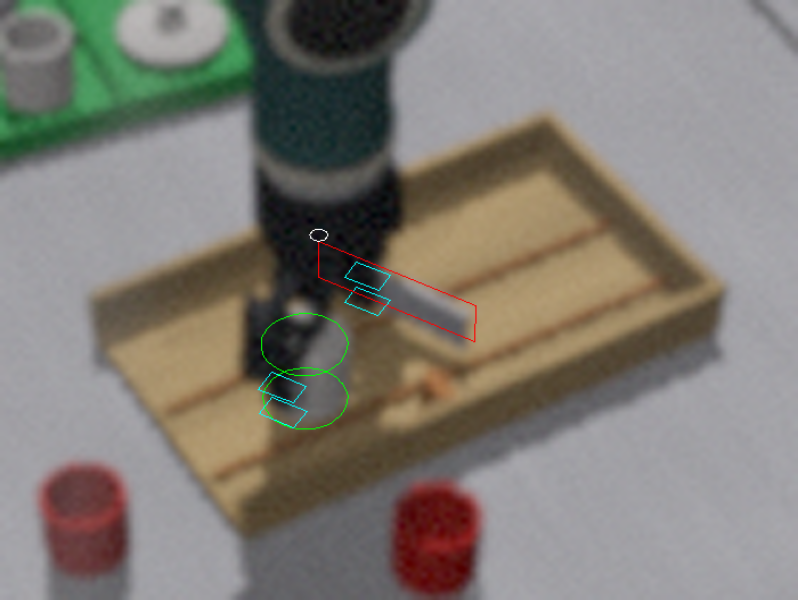

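With the force released the cup stands upright at about (-51,0), at pixel (270,345). The earlier side-on contact wedged it against the left strip. I'll re-plan so the fingertip edge stays directly behind the cup (normal along +x, no sideways motion) and rotates about that edge.

```bash
cat > p5.py <<'E'
from plan import *
W=[]
def uv(al): u=np.array([np.cos(np.radians(al)),np.sin(np.radians(al))]);return u,np.array([-u[1],u[0]])
def C(P,al,g,y=0):   # leading corner of F1 at (P,y)
    u,v=uv(al);f1=np.array([P,y])-7.25*u+11*v;W.append((*p_from_F1(f1,al,g),al,g))
def A(f1,al,g): p=p_from_F1(f1,al,g);W.append((*p,al,g))
A((-76,-18),31,85)
A((-91,-16),26,85)
A((-92,0),21,85)
C(-80,20,85,-1)
C(-44,20,85)
C(-20,30,81)
C(5,45,55)
C(30,60,47,1)
C(50,75,43,3)
C(75,90,41,5)
C(106,95,43,5)
if __name__=="__main__":
  for c in ((-50.5,1),(-53,0)):
    print(run(W,np.array(c,float),verbose=c==(-50.5,1)))
  for i in range(len(W)-1):
    m=1e9
    for t in np.linspace(0,1,12):
      w=np.array(W[i])*(1-t)+np.array(W[i+1])*t;f1,f2,u,v=fing(w);m=min(m,sdist(H,f2,u,v)-5)
    print(i,"pin %.1f"%m)
E
python3 p5.py
python3 - <<'E'
from scmd import *
from p5 import W
for i in range(4):print(row(*W[i][:3],27))
E
```

```text
0 0.0 -33.4 7.6 31.0 85.0 F1 -76.0 -18.0 F2 9.3 33.2 cup -50.5 g1 0.4 g2 36.6 th 0.47 s 51 fc 51.9
0 0.5 -39.8 6.7 28.5 85.0 F1 -83.5 -17.0 F2 3.9 30.5 cup -50.5 g1 6.4 g2 30.6 th 0.34 s 52 fc 46.0
1 0.0 -46.3 5.8 26.0 85.0 F1 -91.0 -16.0 F2 -1.6 27.6 cup -50.5 g1 12.6 g2 24.4 th 0.22 s 54 fc 39.2
1 0.5 -45.9 11.8 23.5 85.0 F1 -91.5 -8.0 F2 -0.3 31.7 cup -50.5 g1 10.0 g2 27.0 th 0.25 s 51 fc 41.2
2 0.0 -45.6 17.8 21.0 85.0 F1 -92.0 0.0 F2 0.9 35.7 cup -50.5 g1 8.0 g2 29.2 th 0.29 s 47 fc 43.2
2 0.5 -44.7 20.9 20.5 85.0 F1 -91.3 3.4 F2 1.9 38.3 cup -50.5 g1 6.6 g2 31.2 th 0.33 s 45 fc 45.2
3 0.0 -43.8 23.9 20.0 85.0 F1 -90.6 6.9 F2 2.9 40.9 cup -50.5 g1 5.6 g2 33.2 th 0.38 s 21 fc 48.0
3 0.5 -25.8 24.4 20.0 85.0 F1 -72.6 7.4 F2 20.9 41.4 cup -37.9 g1 0.1 g2 38.2 th 0.94 s 31 fc 55.4
4 0.0 -7.8 24.9 20.0 85.0 F1 -54.6 7.9 F2 38.9 41.9 cup -19.9 g1 0.1 g2 38.4 th 1.18 s 46 fc 49.1
4 0.5 0.9 27.3 25.0 83.0 F1 -43.3 6.7 F2 45.1 47.9 cup -8.1 g1 0.0 g2 37.4 th 1.34 s 49 fc 46.9
5 0.0 9.6 29.8 30.0 81.0 F1 -31.8 5.9 F2 50.9 53.7 cup 4.1 g1 0.1 g2 36.7 th 1.47 s 52 fc 46.2
5 0.5 13.1 28.5 37
[... 398 characters left out ...]
2 -0.8 F2 50.0 54.2 cup 64.3 g1 0.2 g2 18.9 th 1.41 s 43 fc 35.9
8 0.0 44.9 26.6 75.0 43.0 F1 37.5 -1.2 F2 52.4 54.4 cup 74.1 g1 0.2 g2 21.4 th 1.40 s 45 fc 32.9
8 0.5 54.5 26.1 82.5 42.0 F1 50.8 -2.0 F2 58.2 54.1 cup 86.5 g1 0.0 g2 24.1 th 1.40 s 71 fc 31.1
9 0.0 64.0 25.5 90.0 41.0 F1 64.0 -2.2 F2 64.0 53.2 cup 99.1 g1 0.1 g2 27.0 th 1.42 s 76 fc 31.4
9 1.0 93.2 25.5 95.0 43.0 F1 95.7 -3.2 F2 90.7 54.1 cup 130.5 g1 0.1 g2 30.7 th 1.47 s 102 fc 42.6
[130.5   1. ]
[130.6   0. ]
0 pin 24.3
1 pin 20.7
2 pin 16.2
3 pin 16.2
4 pin 32.3
5 pin 29.4
6 pin 29.4
7 pin 35.5
8 pin 39.7
9 pin 49.7
[-0.12, -0.12, -0.06, 0.0]
[0.39, -1.32, -0.06, 0.09]
[1.38, -0.64, -0.06, 0.18]
[1.81, -0.18, -0.06, 0.19]
```

>>> servo_tool([
  [-0.1,-0.3,0,0.02,0],
  [0.1,-0.7,0,0.05,0],
  [0.25,-1.0,0,0.07,0],
  [0.4,-1.3,0,0.09,0],
  [0.7,-1.1,0,0.12,0],
  [1.0,-0.9,0,0.15,0],
  [1.4,-0.65,0,0.18,0],
  [1.6,-0.4,0,0.19,0],
  [1.8,-0.2,0,0.19,0],
  [1.8,-0.2,0,0.19,0],
])

```text
t: 10.75
position: [0.4956, 0.0416, 0.0263]
tcp_rot: [-1.694, -2.646, -0.0]
ft_force: [-1.8, 0.1, -0.6]
gripper_width: 0.0855
```

```bash
python3 look.py b1;python3 - <<'E'
from over2 import *
o2("pics/b1.png","pics/b1o.png",(-51,0),(.38,))
from p5 import W
for i in (3,4):print(row(*W[i][:3],27))
E
```

```text
(array([-44.2526,  23.634 ]), np.float64(20.287797268280563), np.float64(26.26991812353077), 85.86716724688024) 10.8 [-1.3926 -0.203   0.4206]
F1 [-91.3229   6.2336] F2 [ 2.8178 41.0345]
[0.01, 0.05, -0.07, 0.01]
[-1.15, 3.46, -0.07, 0.01]
```

View pics/b1.png

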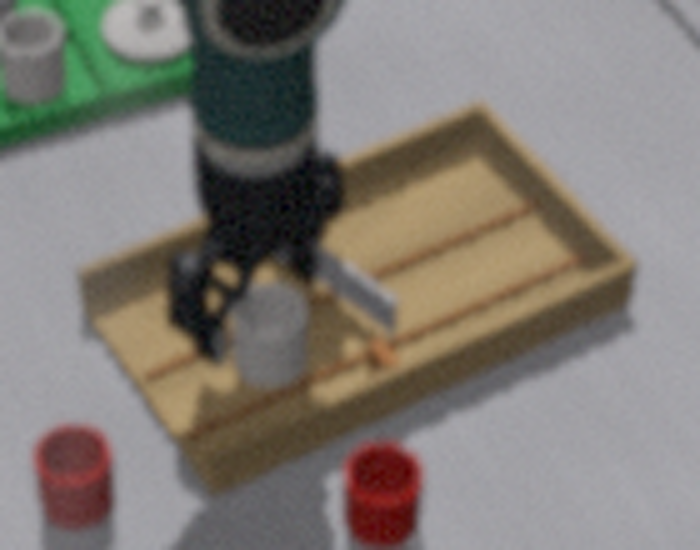

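View pics/b1o.png

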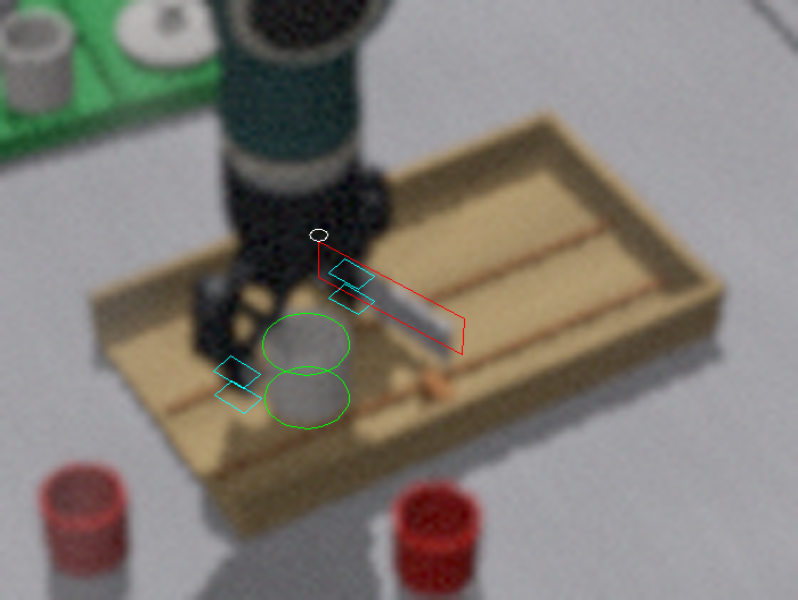

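The cup is at (270,335), upright at about (-50,1). The flap finger is holding the flap (355,290), and the cup finger (210,345) stands squarely behind the cup. Now I push straight.

>>> servo_tool([
  [-0.15,0.4,0,0,0],
  [-0.3,0.85,0,0,0],
  [-0.45,1.3,0,0,0],
  [-0.6,1.75,0,0,0],
  [-0.75,2.2,0,0,0],
  [-0.75,2.2,0,0,0],
])

```text
t: 11.55
position: [0.5199, 0.0433, 0.0264]
tcp_rot: [1.695, 2.643, 0.001]
ft_force: [-0.1, -1.5, -0.8]
gripper_width: 0.0851
```

```bash
python3 look.py b2;python3 - <<'E'
from over2 import *
from p5 import W
for i in (4,5):print(row(*W[i][:3],27))
E
```

```text
(array([-20.0306,  23.5644]), np.float64(20.218614755913066), np.float64(26.427828753746116), 85.28910260841816) 11.6 [-0.2125 -1.6063 -0.952 ]
[-0.3, 1.19, -0.05, 0.0]
[-0.44, 2.99, -0.05, -0.17]
```

View pics/b2.png

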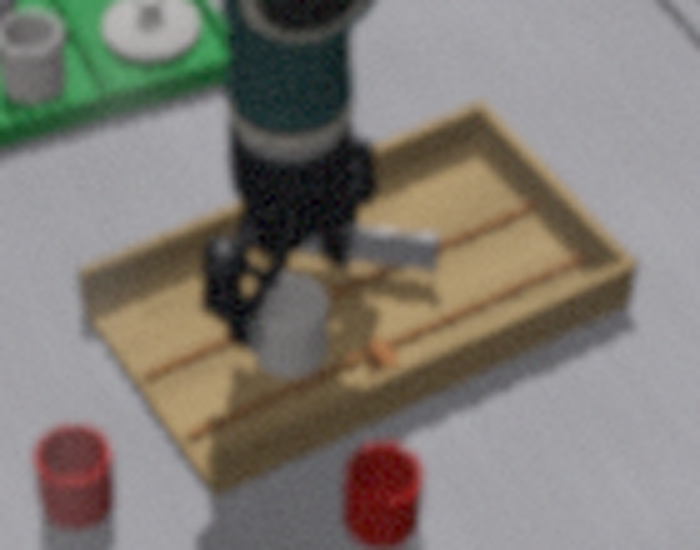

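The flap is now wide open (edge at (435,250)) and the cup (290,325) has advanced upright with low force. I'll continue.

>>> servo_tool([
  [-0.15,0.4,0,0,0],
  [-0.25,0.8,0,0,0],
  [-0.3,1.2,0,0,0],
  [-0.35,1.65,0,-0.04,0.01],
  [-0.38,2.1,0,-0.08,0.02],
  [-0.4,2.55,0,-0.13,0.04],
  [-0.44,3.0,0,-0.17,0.05],
  [-0.44,3.0,0,-0.17,0.05],
])

```text
t: 12.6
position: [0.5486, 0.0522, 0.0264]
tcp_rot: [1.463, 2.779, 0.001]
ft_force: [-0.6, -2.0, -0.6]
gripper_width: 0.0809
```

```bash
python3 look.py b3;python3 - <<'E'
from over2 import *
from p5 import W
o2("pics/b3.png","pics/b3o.png",(4,0),(1.47,))
for i in (5,6,7):print(W[i],row(*W[i][:3],27))
E
```

```text
(array([ 9.4034, 30.1459]), np.float64(29.980379908156692), np.float64(26.402126628624853), 81.09418946169643) 12.65 [ 1.2307 -1.9134 -0.1802]
F1 [-31.9983   6.2616] F2 [50.805  54.0303]
(np.float64(9.57402885326977), np.float64(29.776279441628823), 30, 81) [-0.04, -0.0, -0.06, -0.0]
(np.float64(16.667261889578036), np.float64(27.22361107568208), 45, 55) [-0.62, 0.48, -0.06, -0.26]
(np.float64(32.223720558371184), np.float64(26.851596988934308), 60, 47) [-1.43, 1.81, -0.06, -0.52]
```

View pics/b3o.png

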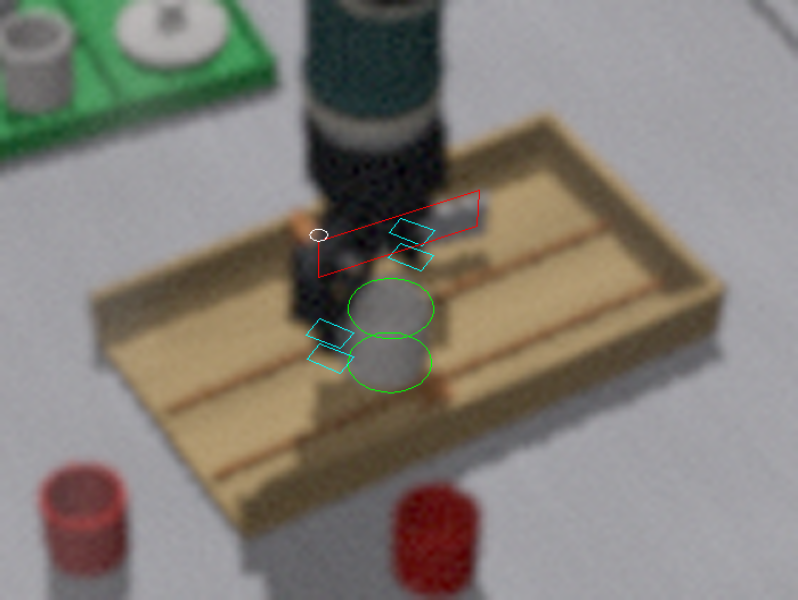

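View pics/b3.png

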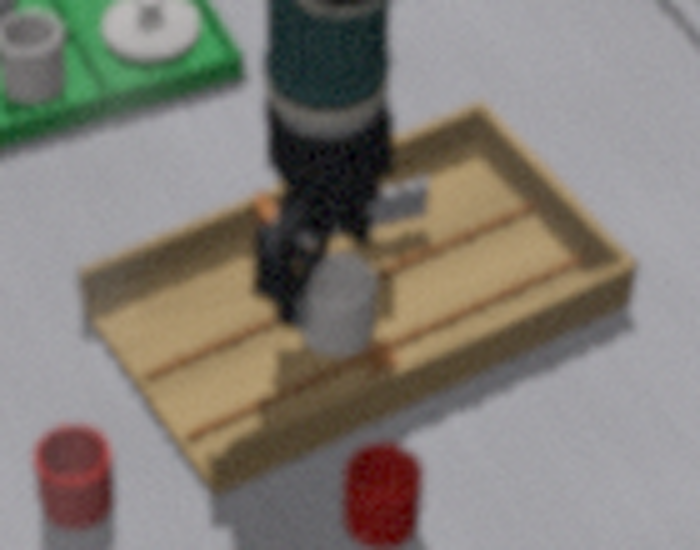

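The model matches: cup at about (3,0), upright in the gateway, and flap at 1.45 rad held clear of it. I'll continue, rotating and narrowing the hand.

>>> servo_tool([
  [-0.14,0.08,0,-0.04,0.1],
  [-0.24,0.16,0,-0.09,0.15],
  [-0.33,0.24,0,-0.13,0.2],
  [-0.43,0.32,0,-0.17,0.25],
  [-0.52,0.4,0,-0.22,0.3],
  [-0.62,0.48,0,-0.26,0.355],
  [-0.62,0.48,0,-0.26,0.355],
])

```text
t: 13.52
position: [0.5554, 0.0495, 0.0263]
tcp_rot: [1.092, 2.946, 0.0]
ft_force: [0.1, -1.3, 0.3]
gripper_width: 0.0546
```

```bash
python3 look.py b4;python3 - <<'E'
from over2 import *
from p5 import W
o2("pics/b4.png","pics/b4o.png",(29,0),(1.38,))
for i in (6,7,8):print(W[i],row(*W[i][:3],27))
E
```

```text
(array([16.036 , 27.0811]), np.float64(44.87360213309226), np.float64(26.311350275439423), 55.18703483320065) 13.575 [-0.1481 -0.6494 -0.0484]
F1 [-8.6564  2.4975] F2 [40.7283 51.6648]
(np.float64(16.667261889578036), np.float64(27.22361107568208), 45, 55) [-0.03, 0.05, -0.07, -0.0]
(np.float64(32.223720558371184), np.float64(26.851596988934308), 60, 47) [-1.16, 1.13, -0.07, -0.26]
(np.float64(44.93942538052445), np.float64(26.614414761342697), 75, 43) [-2.07, 2.02, -0.07, -0.53]
```

View pics/b4o.png

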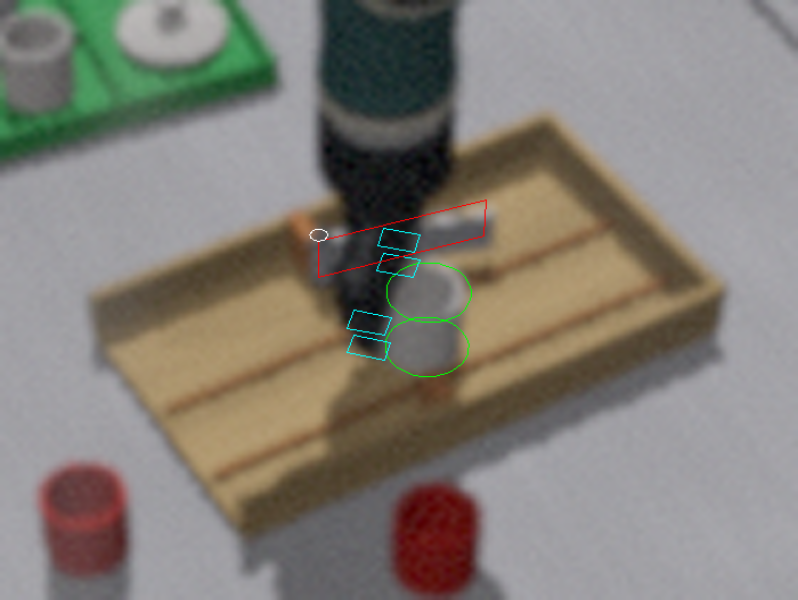

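The model still matches, with the cup at about (28,0), flap at 1.38 rad and a low force. Continuing.

>>> servo_tool([
  [-0.2,0.19,0,-0.04,0.37],
  [-0.39,0.38,0,-0.09,0.38],
  [-0.58,0.56,0,-0.13,0.4],
  [-0.77,0.75,0,-0.17,0.42],
  [-0.97,0.94,0,-0.22,0.43],
  [-1.16,1.13,0,-0.26,0.45],
  [-1.39,1.35,0,-0.33,0.46],
  [-1.62,1.57,0,-0.39,0.47],
  [-1.84,1.8,0,-0.46,0.49],
  [-2.07,2.02,0,-0.53,0.5],
  [-2.07,2.02,0,-0.53,0.5],
])

```text
t: 14.95
position: [0.5846, 0.0515, 0.0263]
tcp_rot: [0.282, 3.128, 0.001]
ft_force: [-0.6, -1.7, -0.2]
gripper_width: 0.0426
```

```bash
python3 look.py b5;python3 - <<'E'
from over2 import *
o2("pics/b5.png","pics/b5o.png",(74,0),(1.4,))
import p5
p5.W.clear();p5.C(50,75,43,3);p5.C(75,90,41,5);p5.A((96,-1),103,43)
W=p5.W
for w in W:print(w,row(*w[:3],27))
from plan import *
run(W,np.array([74.,0]))
E
```

```text
(array([45.2287, 26.7456]), np.float64(75.20593494119025), np.float64(26.312512732747823), 43.15985486073631) 15.0 [-0.5529 -2.4156  0.5552]
F1 [37.8671 -1.1286] F2 [52.5903 54.6198]
(np.float64(44.93942538052445), np.float64(26.614414761342697), 75, 43) [0.02, -0.02, -0.07, 0.0]
(np.float64(64.0), np.float64(25.5), 90, 41) [-1.85, 0.36, -0.07, -0.26]
(np.float64(89.53265718761388), np.float64(27.01313936257551), 103, 43) [-4.28, 1.16, -0.07, -0.49]
0 0.0 44.9 26.6 75.0 43.0 F1 37.5 -1.2 F2 52.4 54.4 cup 74.0 g1 0.2 g2 22.4 th 1.40 s 45 fc 33.9
0 0.5 54.5 26.1 82.5 42.0 F1 50.8 -2.0 F2 58.2 54.1 cup 86.4 g1 0.1 g2 25.0 th 1.40 s 71 fc 32.1
1 0.0 64.0 25.5 90.0 41.0 F1 64.0 -2.2 F2 64.0 53.2 cup 99.0 g1 0.0 g2 27.9 th 1.42 s 76 fc 32.4
1 1.0 89.5 27.0 103.0 43.0 F1 96.0 -1.0 F2 83.1 55.0 cup 131.8 g1 0.1 g2 38.2 th 1.49 s 93 fc 45.4
```

View pics/b5o.png

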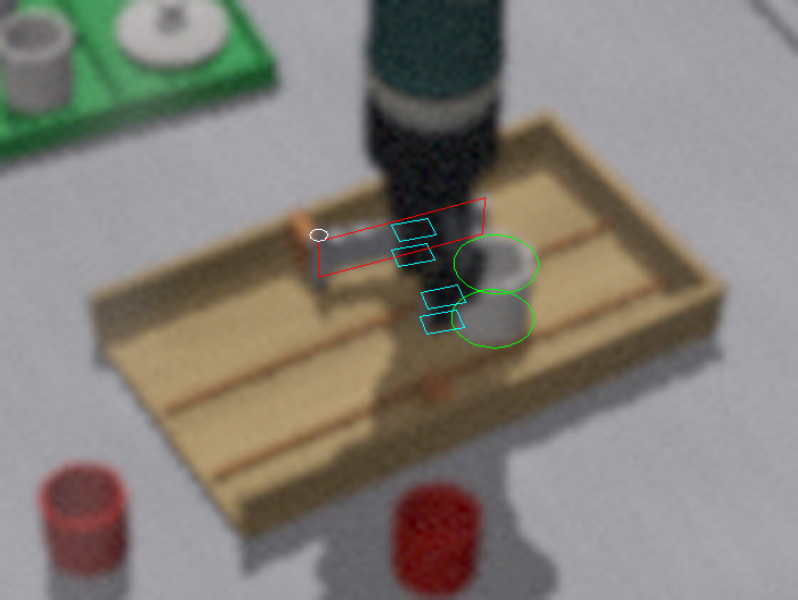

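>>> servo_tool([
  [-0.37,0.07,0,-0.05,0.5],
  [-0.74,0.14,0,-0.1,0.51],
  [-1.11,0.22,0,-0.16,0.51],
  [-1.48,0.29,0,-0.21,0.52],
  [-1.85,0.36,0,-0.26,0.52],
  [-2.25,0.49,0,-0.3,0.52],
  [-2.65,0.62,0,-0.34,0.51],
  [-3.05,0.76,0,-0.38,0.51],
  [-3.45,0.89,0,-0.41,0.5],
  [-3.85,1.02,0,-0.45,0.5],
  [-4.1,1.1,0,-0.47,0.5],
  [-4.28,1.16,0,-0.49,0.5],
  [-4.28,1.16,0,-0.49,0.5],
])

```text
t: 16.62
position: [0.6286, 0.055, 0.0264]
tcp_rot: [-0.485, 3.103, -0.0]
ft_force: [-0.6, -2.7, 2.4]
gripper_width: 0.0426
```

```bash
python3 look.py b6;python3 - <<'E'
from over2 import *
o2("pics/b6.png","pics/b6o.png",(131,0),(1.49,))
p,al,z,g=tray_now()
for dx in(-8,-14):print(row(p[0]+dx,p[1],al,27),row(p[0]+dx,p[1],al,130))
E
```

```text
(array([89.4253, 26.8801]), np.float64(103.31035490747111), np.float64(26.43185745042795), 42.521889556637795) 16.675 [-0.2251 -3.0137  2.1781]
F1 [95.9893 -0.8649] F2 [82.8614 54.6252]
[0.78, 0.18, -0.06, -0.0] [0.77, 0.18, -10.36, -0.0]
[1.36, 0.32, -0.06, -0.0] [1.36, 0.32, -10.36, -0.0]
```

View pics/b6o.png

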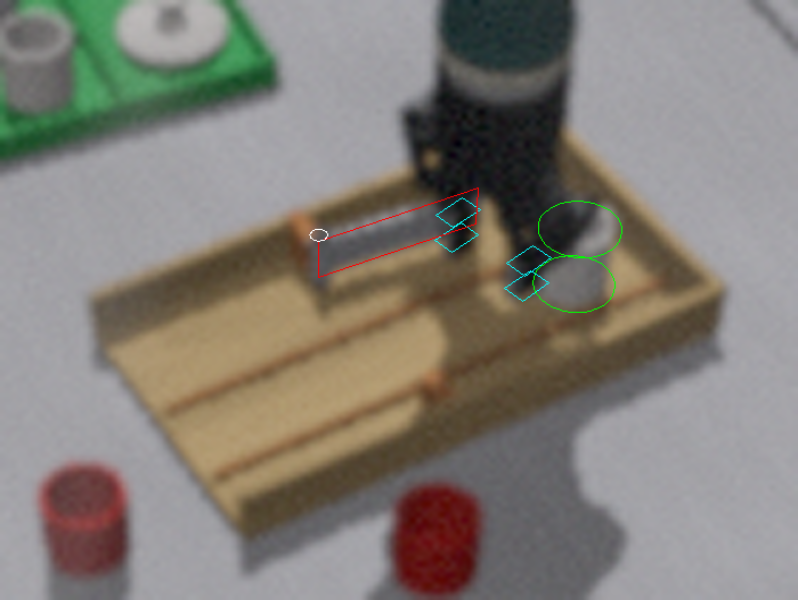

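The cup is at about (131,0), clear of the flap's sweep by about 23 mm. I'll back the finger off the cup first, then lift straight up.

>>> servo_tool([
  [0.3,0.07,0,0,0.5],
  [0.6,0.14,0,0,0.5],
  [0.8,0.18,0,0,0.5],
  [0.8,0.18,0,0,0.5],
  [0.8,0.18,-1,0,0.5],
  [0.8,0.18,-2.5,0,0.5],
  [0.8,0.18,-5,0,0.5],
  [0.8,0.18,-9,0,0.5],
  [0.8,0.18,-14,0,0.5],
  [0.8,0.18,-20,0,0.5],
  [0.8,0.18,-22,0,0.5],
  [0.8,0.18,-22,0,0.5],
  [0.8,0.18,-22,0,0.5],
])

```text
t: 18.3
position: [0.6193, 0.0546, 0.2455]
tcp_rot: [0.485, -3.102, -0.0]
ft_force: [-0.0, -0.3, -0.1]
gripper_width: 0.0426
```

```bash
python3 look.py c1
```

```text
(array([80.05  , 27.0402]), np.float64(103.333853137244), np.float64(244.88859655362648), 42.348182965473534) 18.35 [ 0.0303  0.1738 -0.3812]
```

View pics/c1.png

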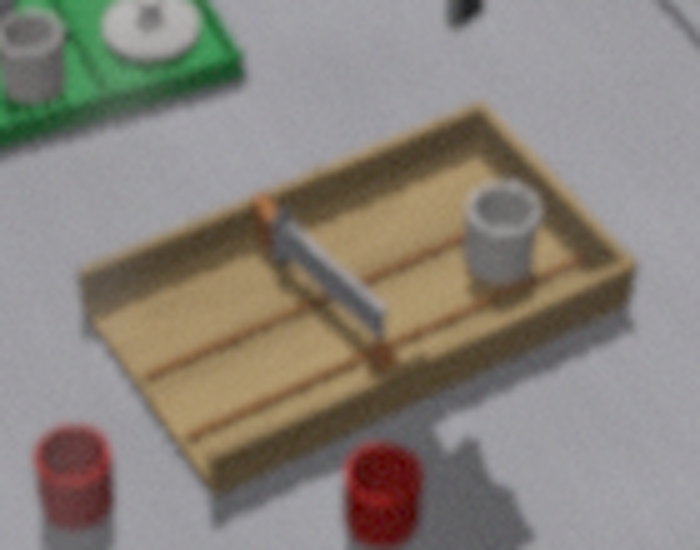

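The cup stands upright in the bay (505,232), and the flap (330,275) is almost shut behind it. I'll wait a moment for it to settle.

>>> servo_tool([
  [0,0,-2,0,0.5],
  [0,0,-2,0,0.5],
  [0,0,-2,0,0.5],
  [0,0,-2,0,0.5],
  [0,0,-2,0,0.5],
  [0,0,-2,0,0.5],
  [0,0,-2,0,0.5],
  [0,0,-2,0,0.5],
  [0,0,-2,0,0.5],
  [0,0,-2,0,0.5],
  [0,0,-2,0,0.5],
  [0,0,-2,0,0.5],
  [0,0,-2,0,0.5],
  [0,0,-2,0,0.5],
  [0,0,-2,0,0.5],
  [0,0,-2,0,0.5],
])

```text
t: 20.35
position: [0.6202, 0.0545, 0.2663]
tcp_rot: [-0.485, 3.104, -0.0]
ft_force: [-0.7, -1.1, 0.6]
gripper_width: 0.0429
```

```bash
python3 look.py c2
python3 - <<'E'
from over2 import *
o2("pics/c2.png","pics/c2o.png",(131,0),(0,))
im=cv2.imread("pics/c2.png")
E
```

```text
(array([80.9817, 26.9704]), np.float64(103.32704294046438), np.float64(266.29953325790586), 42.51127702586095) 20.4 [ 0.5557 -0.5306  0.0583]
F1 [87.5525 -0.7676] F2 [74.4109 54.7084]
```

View pics/c2o.png

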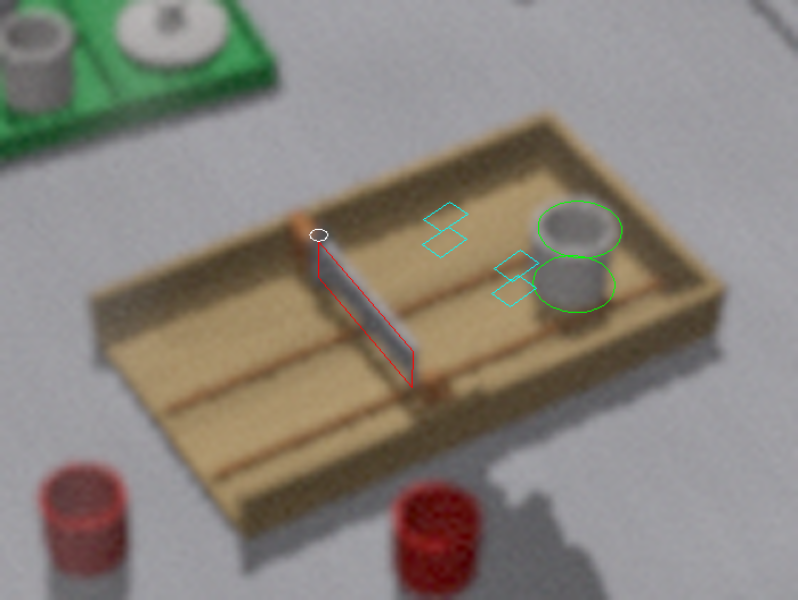

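The flap lies on the model's shut line and the cup is upright at about (129,0). The red cups and the rack items are unmoved, and the hand is clear, so I'm handing in.

```bash
python3 -c "
from plant import env
print(env.finish_job())"
```

```text
the job is handed in; nothing more can be done
None
```

The tea cup now stands upright in the dry bay and the flap has swung shut behind it. I handed the job in at about 20.4 s.

**What I did:** One finger pushed the flap open to about 1.4–1.5 rad and held it while the other pushed the cup through the gateway along its lane. I then backed that finger off the cup and lifted the hand straight up.

**Last checks (side camera):**
- **Cup:** about 129 mm past the gateway on the lane's centre line, some 20 mm outside the flap's sweep.
- **Flap:** on the model's shut line.
- **Other things:** no change to the red cups or to the rack items in view (cup2 and the lid). I did not re-image the teapot or the infuser, but the hand worked only at the tray.
- **Flap and cup:** at least 30 mm apart throughout in the planned motion, and the pictures agreed wherever I checked.

**What went wrong on the way:** My first two pushes met the cup from behind and to one side.
- **First push:** the finger slid partly alongside the cup, at about 2 N.
- **Second push:** the cup was pressed against the left guide strip at about 13 N and may have tilted slightly. I backed off, saw that it was upright, and went on with the finger squarely behind it, with contact force mostly about 1–3 N after that.
- **Flap while repositioning:** while I moved the cup finger, with the cup still about 45 mm short of the gateway, the flap closed to nearly shut (planned about 0.06 rad). The pictures were not sharp enough to prove the finger never left it there.

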